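# Pack the turned ornaments into their dimpled case

## Task

Put the fragile turned ornaments away: turn the clamp knob to free the clear cover, slide the cover fully open, and set every ornament that stands on the bench gently and upright into a dimple of the case, the large ones in the low far row and the small ones in the raised near row, without dropping them or pressing them down hard. When all are seated and none stands above the rim, slide the cover fully shut and turn the knob back to lock it, leaving the other things on the bench where they are.

Things in the scene. Friction and masses are not known exactly. Their poses are not given: they have to be found in the camera images.
- large_0: large turned ornament (may be absent), upright on the bench at first: thin-shelled wooden globe, 62 mm across, flat weighted foot 40 mm across, solid round stem 17 mm in diameter on top; 82 mm high, about 100 g. Origin: centre of the foot's underside, z up the stem. Globe top 55 mm above the foot, stem straight to 22 mm above that, tip at 27: grasp the stem, fingertips a few mm above the globe
- large_1: large turned ornament (may be absent), upright on the bench at first: thin-shelled wooden globe, 62 mm across, flat weighted foot 40 mm across, solid round stem 17 mm in diameter on top; 82 mm high, about 100 g. Origin: centre of the foot's underside, z up the stem. Globe top 55 mm above the foot, stem straight to 22 mm above that, tip at 27: grasp the stem, fingertips a few mm above the globe
- large_2: large turned ornament (may be absent), upright on the bench at first: thin-shelled wooden globe, 62 mm across, flat weighted foot 40 mm across, solid round stem 17 mm in diameter on top; 82 mm high, about 100 g. Origin: centre of the foot's underside, z up the stem. Globe top 55 mm above the foot, stem straight to 22 mm above that, tip at 27: grasp the stem, fingertips a few mm above the globe
- small_0: small turned ornament (may be absent), upright on the bench at first: thin-shelled wooden globe, 50 mm across, flat weighted foot 32 mm across, solid round stem 17 mm in diameter on top; 71 mm high, about 70 g. Origin: centre of the foot's underside, z up the stem. Globe top 44 mm above the foot, stem straight to 22 mm above that, tip at 27: grasp the stem, fingertips a few mm above the globe
- small_1: small turned ornament (may be absent), upright on the bench at first: thin-shelled wooden globe, 50 mm across, flat weighted foot 32 mm across, solid round stem 17 mm in diameter on top; 71 mm high, about 70 g. Origin: centre of the foot's underside, z up the stem. Globe top 44 mm above the foot, stem straight to 22 mm above that, tip at 27: grasp the stem, fingertips a few mm above the globe
- small_2: small turned ornament (may be absent), upright on the bench at first: thin-shelled wooden globe, 50 mm across, flat weighted foot 32 mm across, solid round stem 17 mm in diameter on top; 71 mm high, about 70 g. Origin: centre of the foot's underside, z up the stem. Globe top 44 mm above the foot, stem straight to 22 mm above that, tip at 27: grasp the stem, fingertips a few mm above the globe
- low_dimple_0 (a point): right (-y) dimple of the low far row, for a large ornament: round hole 50 mm across, 12 mm deep, in the lower cork step (top 18 mm above the bench). The point is where the foot's centre lies when seated, 5 mm below the cork top: the globe hangs on the hole's edge and centres itself from a few mm off
- high_dimple_0 (a point): right (-y) dimple of the raised near row, for a small ornament: round hole 42 mm across, 23 mm deep, in the higher cork step (top 29 mm above the bench). The point is where the foot's centre lies when seated, 6 mm below the cork top. A large ornament here would stand above the rim
- low_dimple_1 (a point): middle dimple of the low far row, for a large ornament: round hole 50 mm across, 12 mm deep, in the lower cork step (top 18 mm above the bench). The point is where the foot's centre lies when seated, 5 mm below the cork top: the globe hangs on the hole's edge and centres itself from a few mm off
- high_dimple_1 (a point): middle dimple of the raised near row, for a small ornament: round hole 42 mm across, 23 mm deep, in the higher cork step (top 29 mm above the bench). The point is where the foot's centre lies when seated, 6 mm below the cork top. A large ornament here would stand above the rim
- low_dimple_2 (a point): left (+y) dimple of the low far row, for a large ornament: round hole 50 mm across, 12 mm deep, in the lower cork step (top 18 mm above the bench). The point is where the foot's centre lies when seated, 5 mm below the cork top: the globe hangs on the hole's edge and centres itself from a few mm off
- high_dimple_2 (a point): left (+y) dimple of the raised near row, for a small ornament: round hole 42 mm across, 23 mm deep, in the higher cork step (top 29 mm above the bench). The point is where the foot's centre lies when seated, 6 mm below the cork top. A large ornament here would stand above the rim
- case: fixed plywood case, 200 x 316 mm, side walls 100 mm high, 10 mm thick, front and back 88 mm; 2 rows of 3 dimples, 82 mm apart. Origin: on the bench under the middle; x away from the robot across the rows, y along them. The sides run on as rails to 280 mm behind the origin. Seated ornaments end 6 mm below the cover. An ornament breaks if it meets case or cover with over 25 N (as in a 5 cm drop)
- cover (a joint): sliding clear cover of the case, m: 0 = fully shut over the dimples (as at the start), 0.182 = fully open, slid away from the robot along the case's +x. It drags with about 1.5 N and stays where it is left. Pane 6 mm thick, its underside 101 mm above the bench
- cover_pull (a point): middle of the wooden pull bar on the near edge of the cover: 14 mm thick along the case's x, 110 mm long along y, standing 24 mm above the pane (top 131 mm above the bench); the point lies 121 mm above the bench and moves with the cover
- clamp (a joint): clamp knob on a bracket at the +y side of the case, rad: 0 = locked (its steel tongue stands behind a lug of the cover, which cannot open), 1.4 = fully free (tongue turned away; counts as free from 0.9). Grows clockwise seen from above (frees); anticlockwise locks. Turns stiffly (0.06 N m), stays where left, starts at 0 to 0.10
- clamp_grip (a point): middle of the knob's grip bar, on its upright axis, 132 mm above the bench: bar 14 mm thick, 52 mm long, 26 mm high (117 to 143 mm above the bench). At joint 0 the bar lies along the case's y; the point's axes turn with the knob (its y along the bar)
- block_plane: block plane, 46 x 155 x 58 mm, near the bench's front edge; bystander, origin under its centre
- screw_tin: open tin with screws, 74 mm across, 34 mm high; bystander, origin under its centre
- tape_measure: steel tape measure, 36 x 78 x 63 mm; bystander, origin under its centre
Not all that is in view belongs to the job. Leave any blue or turquoise look-alike of the large_0 alone. What is shaped like the large_2 but black is not meant.

How it is judged:
By the outcome, as a careful person would: the job done as asked, in the order asked, and still so for the second after the job is handed in, with the robot touching nothing.
Of large_0, small_0, large_1, small_1, large_2, small_2 only 3 to 5 are there at a start; the rules pass over those that are not, and their reading is None.
At some moment in a run one of large_0, large_1, large_2, small_0, small_1, small_2 may be knocked a few centimetres aside while the robot is not near it.
It also fails if it takes over 210 s, if anything falls off the work surface, if the arm or the gripper's body presses on something with over 40 N, if the wrist force passes 120 N, or if a joint passes its speed limit or range.

## Robot

A 6-joint arm with a two-finger parallel gripper is mounted at the origin on a cart in front of the work surface, level with it; the furniture and walls round the work are solid. World frame = base frame: x ahead of the robot, y to its left, z up, the work surface at z = 0. Lengths are in mm, angles in degrees, forces in N, time in s.
With the tool pointing down it reaches from about 350 to 850 mm from the base axis. Payload 8.1 kg.
Tool frame: the origin (TCP) lies at the very end of the fingers, on their centre line; the grasp point (between the pads) lies 19 mm behind it (pinch_z is the z of the grasp point in the tool frame, in mm); z points along the fingers, y is the direction in which the jaws open and shut (so a half turn about z gives the same grasp; the last joint's range is limited). The gripper opens to 85 mm and grips with 20 to 120 N. Pads are 22 mm wide; open, the fingers measure 114 mm over their backs; the gripper's body (76 mm by 85 mm) begins 54 mm behind the grasp point. The pads swing forward as they close: fully open they stand 13 mm farther back than shut.
Start: joints at [68.847, 7.471, 85.268, -0, 87.261, -4.893], TCP at [167.981, 576.01, 231.292] pointing down, gripper open.
Joint ranges: [-169.43, 169.43], [-51.17, 129.36], [1.28, 143.12], [-76.62, 256.62], [0, 156.53], [-152.29, 152.29]. Speed limits (degrees/s): [136.94, 136.94, 159.86, 180, 180, 180].

## Interface

Orientations are given as [roll, pitch, yaw] about the fixed x, y, z axes, in that order (R = Rz(yaw) Ry(pitch) Rx(roll)).
In Python, from bench import * gives the robot as it stands.
- The arm moves only by the shell command python3 -m creep 'ROWS' [FORCE]. ROWS is a JSON object of lists of equal length, an entry for each row: "translation": the shift along the tool's x, y, z in mm, a list of three; "rotation": the turn, a rotation vector about the tool's x, y, z in rad, a list of three; "claw": the finger opening in mm, from 0 to 85.4. In form: {"translation": [[dx, dy, dz], ...], "rotation": [[ax, ay, az], ...], "claw": [claw, ...]}. A call has 1 to 10 rows; each row shifts and turns the commanded pose from where the row before left it, along the tool's axes as they then stand; what a row does not reach is not made up. A row lasts 1/10 s, in which the tool goes at most 50 mm and 8.59 degrees, less where a joint would pass 70% of its speed; a pose out of reach is approached as far as the arm can. A call is refused whole if a number of a shift passes 50 or a number of a turn 0.15, either way. A call with a gripper value outside its range is refused whole. The fingers move at their own pace and stop on an object; FORCE is the grip in N (left out, the last holds). Time passes only in rows, so rows that do not move let the fingers close. It gives the time, the measured TCP pose, the force and the opening at its end, in the units of the state.
- sense(): the state, without advancing time (a new reading comes with each control period).
- snapshot(name): name is "side" or "top" or "wrist"; returns a dict with "frame" (400x640x3 uint8, red, green, blue), "intrinsics" (3x3 intrinsics, pixels), "dist" ([k1, k2, p1, p2, k3] as OpenCV has them; the pictures are not rectified), "extrinsics" (4x4, takes a point from camera to world coordinates). Camera axes: x right, y up, looking along -z (the intrinsics and any distortion apply to the point x, -y, -z); pixel columns grow to the right and rows downward; lengths in mm; the calibration is good to about 2 mm. A picture is of the moment at which its call begins. There is no depth.
- hand_in(): hands the job in, once; it reports no verdict.
The state is a dict: "time": time; "joint_pos": joint angles; "qd": joint speeds; "joint_efforts": joint torques, N m; "tool_pos": TCP position; "tcp_rot": TCP orientation; "ft_force": force on the tool from outside, world axes, zero at the start; "wrist_torque": the same for the moment, N m; "finger_gap": finger opening in mm.
Only numpy, scipy, OpenCV 4.12 (cv2) and the standard library are available. Lean on these libraries where they do the work, as an engineer would, in place of code of your own. Each camera call takes 0.05 s, during which the arm holds its last target.

## Working session

There is one attempt and no reset: what is moved stays moved. The work goes in short steps, Python scripts to look and compute and a shell command to move; the robot and the scene stay as the last step left them, time stands still between calls to the robot, and variables do not carry over. Pictures are saved under pics/ and viewed, and the job is handed in when it is done.

```bash
ls; mkdir -p pics; python3 - <<'E'
from bench import *
import cv2
s=sense(); print(s)
for n in ("side","top","wrist"):
    d=snapshot(n); cv2.imwrite(f"pics/{n}0.png",d["frame"][:,:,::-1]); print(n,d["intrinsics"],d["dist"],d["extrinsics"])
E
```

```text
pics
{'time': 0.0, 'joint_pos': array([ 6.88473917e+01,  7.51555446e+00,  8.53297076e+01,  5.05715021e-04,
        8.72611192e+01, -4.89283592e+00]), 'qd': array([ 0.06771547, -0.03356026, -0.06935679,  0.01441556, -0.0048451 ,
        0.02893323]), 'joint_efforts': array([ 9.15120690e-04, -5.69357371e+01, -5.00573552e+01, -2.15891455e-04,
        1.40571536e-02, -2.63373664e-05]), 'tool_pos': array([167.76969326, 575.49434474, 230.23567049]), 'tcp_rot': array([-1.79894049e+02, -9.57675166e-03,  1.63740194e+02]), 'ft_force': array([ 0.42068841,  0.10840017, -0.07518979]), 'wrist_torque': array([-0.04258568, -0.00712632,  0.04707176]), 'finger_gap': 85.62328977007192}
side [[456.30713009   0.         320.2524212 ]
 [  0.         456.30713009 207.71372829]
 [  0.           0.           1.        ]] [-0.10362137  0.          0.          0.          0.        ] [[ 9.83200727e-01  8.65774002e-02 -1.60688157e-01  2.76697756e+02]
 [-1.82251118e-01  4.17212190e-01 -8.90347414e-01 -1.43639438e+03]
 [-1.00429064e-02  9.04675822e-01  4.25982157e-01  7.48988917e+02]
 [ 0.00000000e+00  0.00000000
[... 244 characters left out ...]
  9.94906045e-01 -9.83787151e-02  3.77954300e+02]
 [-9.99621477e-01  2.35081704e-02  1.42922800e-02 -5.92290165e+01]
 [ 1.65321794e-02  9.80271794e-02  9.95046411e-01  1.50653142e+03]
 [ 0.00000000e+00  0.00000000e+00  0.00000000e+00  1.00000000e+00]]
wrist [[286.64771051   0.         321.20455258]
 [  0.         286.64771051 193.54232267]
 [  0.           0.           1.        ]] [0.003201 0.       0.       0.       0.      ] [[ 2.80629092e-01 -9.18684509e-01 -2.77967777e-01  9.63811035e+01]
 [ 9.59816267e-01  2.68667455e-01  8.10588124e-02  5.96580569e+02]
 [ 2.13420021e-04 -2.89545455e-01  9.57164241e-01  3.72695056e+02]
 [ 0.00000000e+00  0.00000000e+00  0.00000000e+00  1.00000000e+00]]
```

View pics/top0.png

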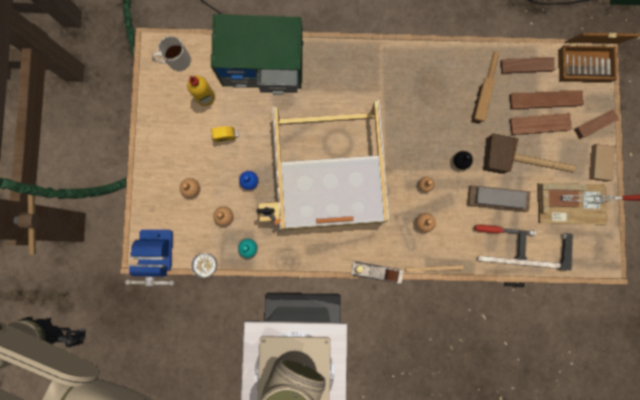

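View pics/side0.png

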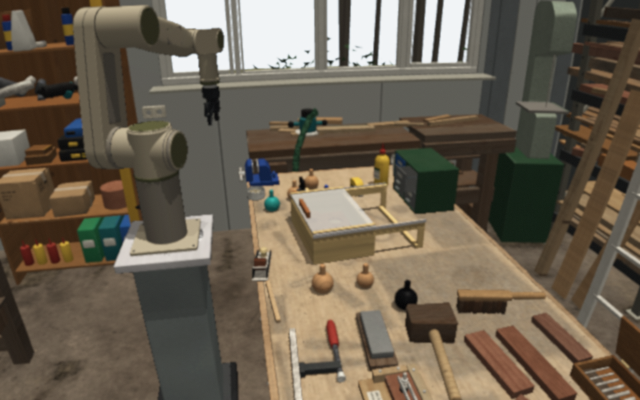

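View pics/wrist0.png

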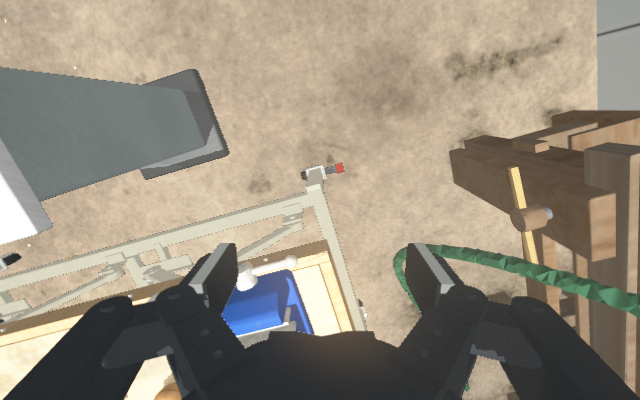

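```bash
cat > h.py <<'E'
import numpy as np, cv2
from bench import *
from scipy.spatial.transform import Rotation as Rn
def ray(d,px):
    K=d["intrinsics"];p=cv2.undistortPoints(np.array([[px]],float),np.array(K),np.array(d["dist"]))[0,0]
    E=np.array(d["extrinsics"]); v=E[:3,:3]@np.array([p[0],-p[1],-1]); return E[:3,3],v
def onz(d,px,z):
    o,v=ray(d,px); return o+v*(z-o[2])/v[2]
def proj(d,P):
    E=np.array(d["extrinsics"]); c=E[:3,:3].T@(np.array(P,float)-E[:3,3])
    c=np.array([c[0],-c[1],-c[2]]).reshape(1,1,3)
    return cv2.projectPoints(c,np.zeros(3),np.zeros(3),np.array(d["intrinsics"]),np.array(d["dist"]))[0].ravel()
def tri(d1,p1,d2,p2):
    o1,v1=ray(d1,p1);o2,v2=ray(d2,p2)
    A=np.stack([v1,-v2],1);t=np.linalg.lstsq(A,o2-o1,rcond=None)[0]
    a=o1+t[0]*v1;b=o2+t[1]*v2; return (a+b)/2,np.linalg.norm(a-b)
def crop(d,box,s,name):
    x0,y0,x1,y1=box
    im=cv2.resize(d["frame"][y0:y1,x0:x1,::-1],None,fx=s,fy=s,interpolation=cv2.INTER_CUBIC)
    cv2.imwrite("pics/"+name,im)
E
python3 - <<'E'
from h import *
d=snapshot("top"); crop(d,(240,90,400,240),5,"topc.png")
d=snapshot("side"); crop(d,(240,160,440,310),4,"sidec.png")
E
```

```text
(no output)
```

View pics/topc.png

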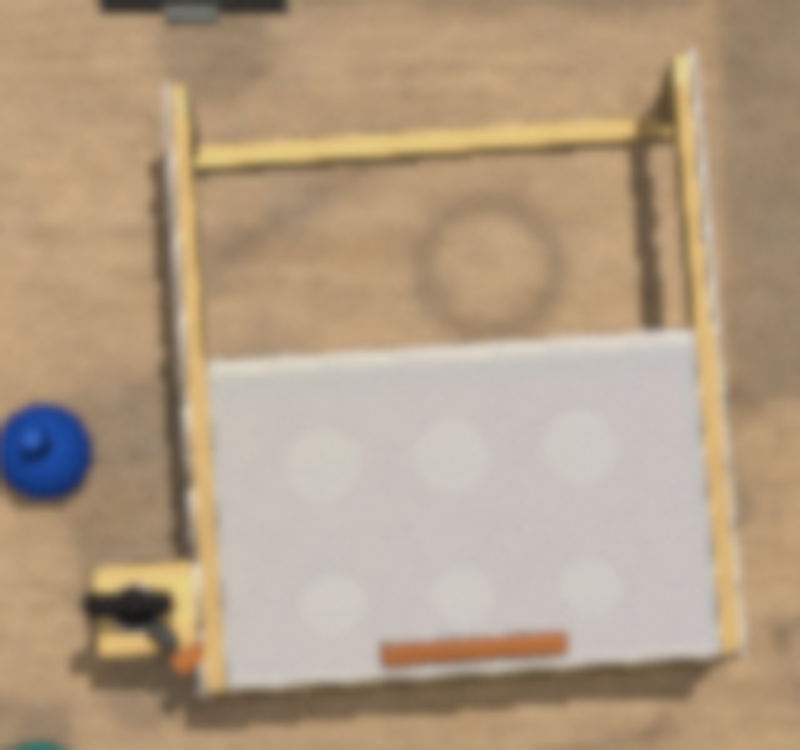

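View pics/sidec.png

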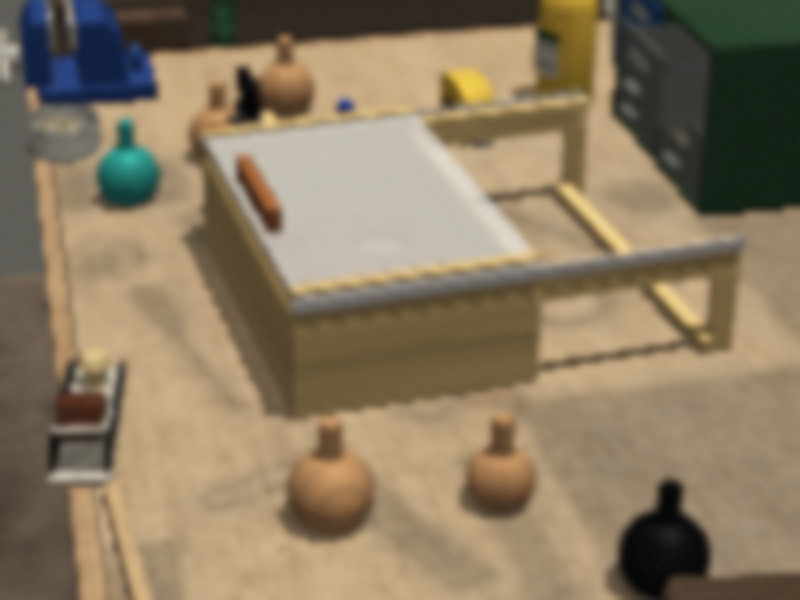

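```bash
python3 - <<'E'
from h import *
t=snapshot("top"); s=snapshot("side")
C=[onz(t,(240+x/5,90+y/5),100) for x,y in [(200,692),(742,655),(692,48),(165,85)]]
for c in C: print(c.round(1))
print("w",np.linalg.norm(C[0]-C[1]),np.linalg.norm(C[2]-C[3]),"len",np.linalg.norm(C[0]-C[3]),np.linalg.norm(C[1]-C[2]))
m=(C[0]+C[1])/2; b=(C[2]+C[3])/2; u=(b-m)/np.linalg.norm(b-m); print("yaw",np.degrees(np.arctan2(u[1],u[0])),"origin",m+100*u, b-280*u)
w=C[0]-C[1];print("yaw2",np.degrees(np.arctan2(-w[0],w[1])))
print("knob",onz(t,(240+127/5,90+604/5),143),"pull",onz(t,(240+474/5,90+649/5),131))
ends=[onz(t,(240+x/5,90+y/5),131) for x,y in [(383,656),(567,642)]];print(ends,np.linalg.norm(ends[0]-ends[1]))
for n,cs in (("low",[(322,464),(452,456),(580,446)]),("high",[(333,605),(463,597),(592,586)])):
    for x,y in cs: print(n,onz(t,(240+x/5,90+y/5),18 if n=="low" else 29).round(1))
# ornaments
hsv=cv2.cvtColor(t["frame"],cv2.COLOR_RGB2HSV)
for p in [(189,187),(223,216),(426,184),(426,222),(248,180),(247,248),(462,160)]:
    print(p,hsv[p[1],p[0]],t["frame"][p[1],p[0]],onz(t,p,35).round())
crop(t,(160,150,290,290),5,"tl.png");crop(t,(380,140,500,250),6,"tr.png")
E
```

```text
[437.6  49.8 100. ]
[ 466.9 -270.9  100. ]
[ 836. -237.  100.]
[804.3  82.3 100. ]
w 322.04963531601885 320.804735722064 len 368.0875604946988 370.5970934215369
yaw 5.1541881911943985 origin [ 551.8735824  -101.53975222  100.        ] [ 541.2584702  -102.49724595  100.        ]
yaw2 5.21566871039468
knob [485.38668161  89.93466879 143.        ] pull [ 464.83574018 -110.46107489  131.        ]
[array([459.55891435, -57.78324978, 131.        ]), array([ 470.15258877, -164.39205253,  131.        ])] 107.13385441582467
low [586.8 -16.3  18. ]
low [593.9 -98.3  18. ]
low [ 602.3 -179.3   18. ]
high [496.7 -25.8  29. ]
high [ 503.6 -106.7   29. ]
high [ 512.4 -187.3   29. ]
(189, 187) [ 15 133 130] [130  95  62] [562. 340.  35.]
(223, 216) [ 14 135 123] [123  89  58] [475. 232.  35.]
(426, 184) [ 15 130  92] [92 68 45] [ 590. -398.   35.]
(426, 222) [ 14 134  97] [97 70 46] [ 471. -398.   35.]
(248, 180) [110 205  97] [19 45 97] [589. 159.  35.]
(247, 248) [ 87 188 122] [ 32 122 113] [378. 154.  35.]
(462, 160) [150  17  15] [15 14 15] [ 669. -511.   35.]
```

View pics/tl.png

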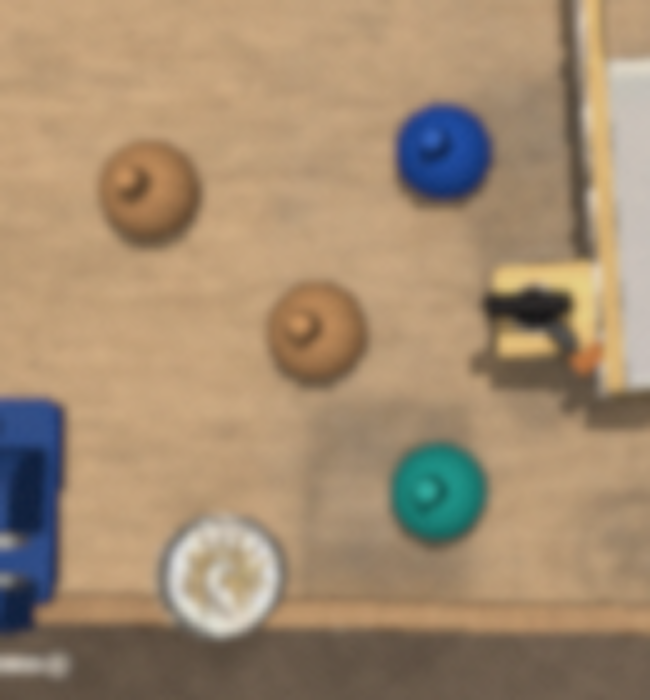

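View pics/tr.png

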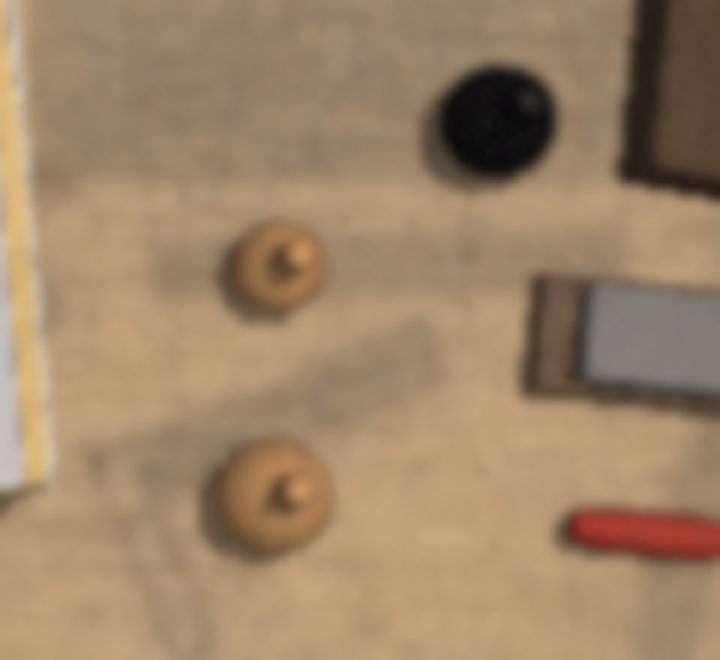

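```bash
cat >> h.py <<'E'
def plan(x,y,z,yaw=None,label=""):
    s=sense(); p=np.array(s["tool_pos"]); r=s["tcp_rot"]; R=Rn.from_euler("xyz",r,degrees=True)
    cy=r[2]; yaw=cy if yaw is None else yaw
    d=np.array([x,y,z])-p
    Rt=Rn.from_euler("xyz",[180,0,yaw],degrees=True)
    rv=(R.inv()*Rt).as_rotvec()
    print(label,"pos",p.round(1),"rpy",np.round(r,2),"rotvec tool",rv.round(4),"| shift at target yaw",Rt.inv().apply(d).round(1),"dist",np.linalg.norm(d).round(),"F",np.round(s["ft_force"],1),"gap",round(s["finger_gap"],1),"t",round(s["time"],1),"q",np.round(s["joint_pos"],0))
E
python3 - <<'E'
from h import *
plan(485.4,89.9,240,95.4)
E
```

```text
pos [167.9 575.9 231. ] rpy [-179.97   -0.    163.74] rotvec tool [-4.0000e-04  2.0000e-04  1.1928e+00] | shift at target yaw [-513.7  270.3   -9. ] dist 581.0 F [-0.1 -0.6  0.3] gap 85.5 t 0.3 q [69.  7. 85. -0. 87. -5.]
```

```bash
python3 -m creep '{"translation":[[0,0,0],[0,0,0],[0,0,0],[0,0,0],[0,0,0],[0,0,0],[0,0,0],[0,0,0]],"rotation":[[0,0,0.149],[0,0,0.149],[0,0,0.149],[0,0,0.149],[0,0,0.149],[0,0,0.149],[0,0,0.149],[0,0,0.149]],"claw":[85,85,85,85,85,85,85,85]}'
python3 -m creep '{"translation":[[-36,19,0],[-36,19,0],[-36,19,0],[-36,19,0],[-36,19,0],[-36,19,0],[-36,19,0],[-36,19,0],[-36,19,0],[-36,19,0]],"rotation":[[0,0,0],[0,0,0],[0,0,0],[0,0,0],[0,0,0],[0,0,0],[0,0,0],[0,0,0],[0,0,0],[0,0,0]],"claw":[60,60,60,60,60,60,60,60,60,60]}'
python3 -c "
from h import *
plan(485.4,89.9,240,95.4)"
```

```text
time: 1.15
tool_pos: [168.0, 576.0, 231.3]
tcp_rot: [-180.0, 0.0, 95.1]
ft_force: [-1.0, 0.5, -0.1]
finger_gap: 85.2
time: 2.15
tool_pos: [392.0, 234.2, 231.6]
tcp_rot: [180.0, -0.0, 95.4]
ft_force: [2.0, 1.1, 0.3]
finger_gap: 60.1
 pos [392.  234.2 231.6] rpy [ 1.7996e+02 -2.0000e-02  9.5450e+01] rotvec tool [ 0.0007 -0.0003  0.0008] | shift at target yaw [-152.5   79.4   -8.4] dist 172.0 F [2.  1.1 0.3] gap 60.1 t 2.1 q [ 24. -15. 107.   0.  88.  19.]
```

```bash
python3 -m creep '{"translation":[[-38,20,0],[-38,20,0],[-38,20,0],[-30,19,0],[0,0,0],[0,0,0]],"rotation":[[0,0,0],[0,0,0],[0,0,0],[0,0,0],[0,0,0],[0,0,0]],"claw":[60,60,60,60,60,60]}'
python3 -c "
from h import *
plan(485.4,89.9,240,95.4)
d=snapshot('wrist');cv2.imwrite('pics/w1.png',d['frame'][:,:,::-1])
print(proj(d,(485.4,89.9,143)))
np.savez('w1.npz',**d)
d=snapshot('top');np.savez('t1.npz',**d)
"
```

```text
time: 2.75
tool_pos: [483.7, 99.2, 231.1]
tcp_rot: [-180.0, -0.0, 95.3]
ft_force: [0.1, 0.1, 0.7]
finger_gap: 60.1
 pos [483.7  99.2 231.1] rpy [-1.7997e+02 -2.0000e-02  9.5330e+01] rotvec tool [-0.0005 -0.0003 -0.0013] | shift at target yaw [-9.5  0.8 -8.9] dist 13.0 F [0.1 0.1 0.7] gap 60.1 t 2.8 q [  6.  -9. 102.   0.  87.   0.]
[322.89150739 209.44220538]
```

View pics/w1.png

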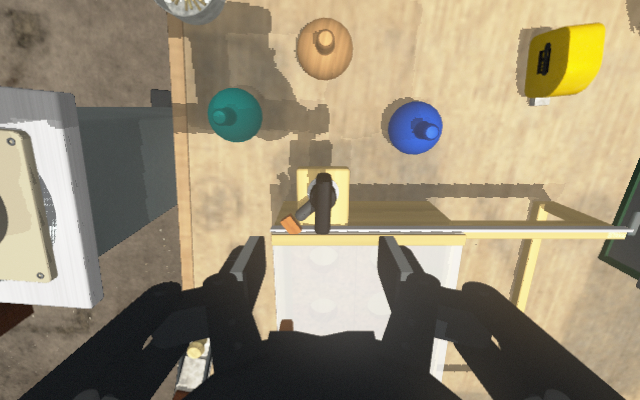

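```bash
python3 -c "
from h import *
d=np.load('w1.npz');d={k:d[k] for k in d}
crop(d,(260,150,400,250),5,'w1c.png')"
```

```text
(no output)
```

View pics/w1c.png

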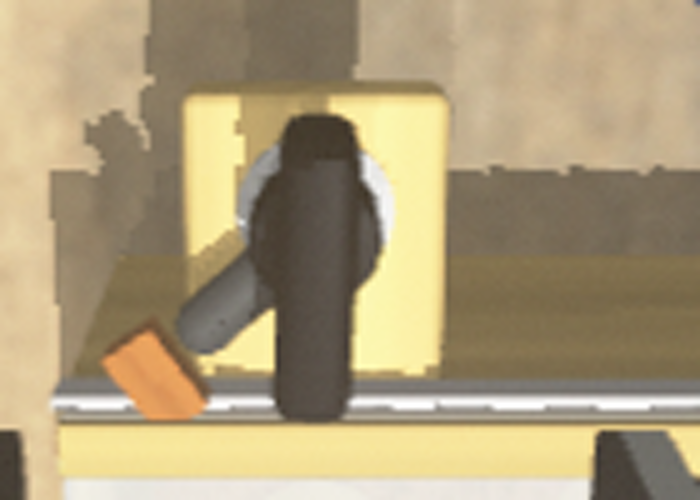

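```bash
python3 -c "
from h import *
d=np.load('w1.npz');d={k:d[k] for k in d}
a=onz(d,(260+320/5,150+158/5),143);b=onz(d,(260+313/5,150+416/5),143);m=(a+b)/2;u=a-b
print(a,b,m,np.linalg.norm(u),'dir',np.degrees(np.arctan2(u[1],u[0])))
print(onz(d,(260+60/5,150+400/5),100))
plan(m[0],m[1],121,94.5)"
```

```text
[484.01505908 114.38883965 143.        ] [487.21889628  67.88084257 143.        ] [485.61697768  91.13484111 143.        ] 46.618219240113575 dir 93.94075883460275
[436.77190769  47.10331039 100.        ]
 pos [483.2 100.4 231.2] rpy [-1.7998e+02 -2.0000e-02  9.5470e+01] rotvec tool [-0.0003 -0.0004  0.0169] | shift at target yaw [ -9.5   1.7 110.2] dist 111.0 F [-0.6  1.  -0.1] gap 60.3 t 2.9 q [  6.  -9. 102.   0.  87.   0.]
```

```bash
python3 -m creep '{"translation":[[-9.5,2,0],[0,0,30],[0,0,30],[0,0,25],[0,0,15],[0,0,10],[0,0,0]],"rotation":[[0,0,0.02],[0,0,0],[0,0,0],[0,0,0],[0,0,0],[0,0,0],[0,0,0]],"claw":[50,40,40,40,40,40,40]}'
python3 -c "
from h import *
plan(485.5,90.5,121,94.3)
d=snapshot('wrist');cv2.imwrite('pics/w2.png',d['frame'][:,:,::-1])"
```

```text
time: 3.55
tool_pos: [485.8, 90.7, 120.4]
tcp_rot: [-179.9, 0.0, 94.3]
ft_force: [0.4, -0.8, -0.2]
finger_gap: 40.0
 pos [485.8  90.7 120.4] rpy [-179.9     0.     94.31] rotvec tool [-0.0017  0.      0.0002] | shift at target yaw [-0.1 -0.3 -0.6] dist 1.0 F [ 0.4 -0.8 -0.2] gap 40.0 t 3.5 q [  5.  -4. 109.  -0.  75.   0.]
```

View pics/w2.png

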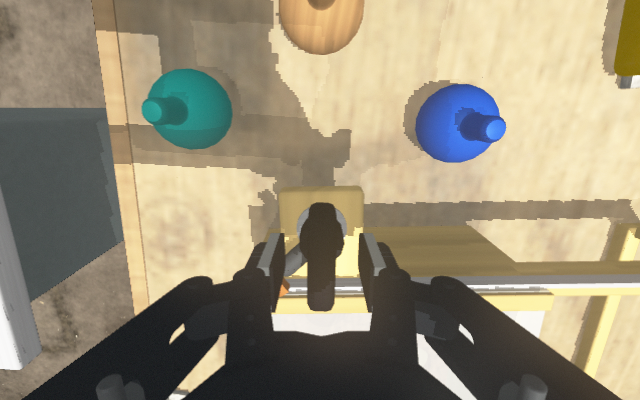

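```bash
python3 -m creep '{"translation":[[0,0,0],[0,0,0],[0,0,0],[0,0,0],[0,0,0],[0,0,0]],"rotation":[[0,0,0],[0,0,0],[0,0,0],[0,0,0],[0,0,0],[0,0,0]],"claw":[30,20,10,8,8,8]}' 40
python3 -m creep '{"translation":[[0,0,0],[0,0,0],[0,0,0]],"rotation":[[0,0,0.06],[0,0,0.06],[0,0,0.06]],"claw":[8,8,8]}'
python3 -c "
from h import *
print(sense()['wrist_torque'],sense()['ft_force'])"
```

```text
time: 4.2
tool_pos: [486.1, 90.5, 122.7]
tcp_rot: [-180.0, 0.0, 94.3]
ft_force: [-8.5, -1.3, 9.3]
finger_gap: 13.2
time: 4.5
tool_pos: [486.1, 90.5, 122.7]
tcp_rot: [-180.0, 0.0, 83.9]
ft_force: [-9.3, -1.3, 10.7]
finger_gap: 13.3
[-0.16955723  1.43893653  0.08984922] [-9.25544553 -1.25239788 10.65070933]
```

```bash
python3 -m creep '{"translation":[[0,0,-1],[0,0,-1],[0,0,0],[0,0,0],[0,0,0],[0,0,0],[0,0,0],[0,0,0],[0,0,0],[0,0,0]],"rotation":[[0,0,0.12],[0,0,0.12],[0,0,0.12],[0,0,0.12],[0,0,0.12],[0,0,0.12],[0,0,0.12],[0,0,0.12],[0,0,0.12],[0,0,0.06]],"claw":[8,8,8,8,8,8,8,8,8,8]}'
python3 -c "
from h import *
print(sense()['wrist_torque'],sense()['ft_force'])"
```

```text
time: 5.5
tool_pos: [485.6, 90.5, 122.8]
tcp_rot: [-180.0, 0.1, 18.4]
ft_force: [-1.5, -0.1, -3.3]
finger_gap: 13.3
[-0.15104075  0.29404145  0.12420587] [-1.50290849 -0.06928686 -3.32200662]
```

```bash
python3 -m creep '{"translation":[[0,0,0],[0,0,0],[0,0,0],[0,0,-20],[0,0,-30],[0,0,-30]],"rotation":[[0,0,0],[0,0,0],[0,0,0],[0,0,0],[0,0,-0.1],[0,0,-0.149]],"claw":[20,34,40,40,40,40]}'
python3 -m creep '{"translation":[[0,0,-10],[0,0,0],[0,0,0],[0,0,0],[0,0,0],[0,0,0],[0,0,0],[0,0,0]],"rotation":[[0,0,-0.149],[0,0,-0.149],[0,0,-0.149],[0,0,-0.149],[0,0,-0.149],[0,0,-0.149],[0,0,-0.149],[0,0,-0.05]],"claw":[40,40,40,40,40,40,40,40]}'
python3 -c "
from h import *
d=snapshot('top');np.savez('t2.npz',**d);crop(d,(240,180,400,240),5,'t2.png')
plan(465,-110,205,95.4)"
```

```text
time: 6.1
tool_pos: [486.2, 90.5, 204.2]
tcp_rot: [-180.0, 0.0, 33.2]
ft_force: [0.1, -0.1, 0.7]
finger_gap: 39.9
time: 6.9
tool_pos: [486.8, 90.5, 213.7]
tcp_rot: [179.9, 0.0, 95.9]
ft_force: [0.3, 0.7, 0.4]
finger_gap: 40.1
 pos [486.7  90.5 213.7] rpy [179.95   0.    95.95] rotvec tool [0.0008 0.     0.0097] | shift at target yaw [-197.6  -40.5    8.7] dist 202.0 F [ 0.2 -0.2 -0.3] gap 40.1 t 7.0 q [  5.  -9. 103.  -0.  85.  -1.]
```

View pics/t2.png

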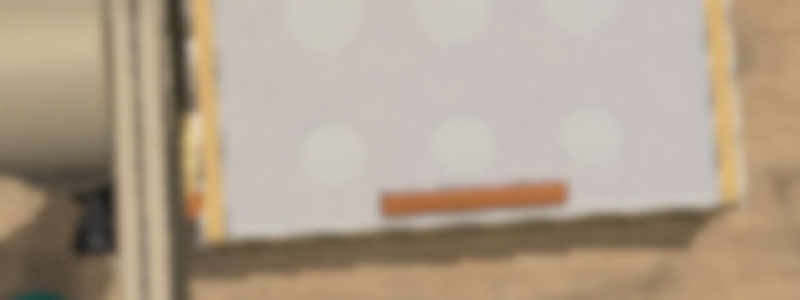

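```bash
python3 -m creep '{"translation":[[-40,-8,0],[-40,-8,0],[-40,-8,0],[-40,-8,0],[-38,-8,0],[0,0,0],[0,0,0]],"rotation":[[0,0,0.01],[0,0,0],[0,0,0],[0,0,0],[0,0,0],[0,0,0],[0,0,0]],"claw":[40,40,40,40,40,40,40]}'
python3 -c "
from h import *
d=snapshot('wrist');cv2.imwrite('pics/w3.png',d['frame'][:,:,::-1]);np.savez('w3.npz',**d)
d=snapshot('top');crop(d,(240,180,400,240),5,'t3.png')
plan(465.5,-110,113,95.4)"
```

```text
time: 7.65
tool_pos: [464.2, -111.0, 213.6]
tcp_rot: [180.0, -0.0, 94.8]
ft_force: [-0.9, -0.5, -0.5]
finger_gap: 40.0
 pos [ 464.4 -109.6  213.5] rpy [ 1.7998e+02 -2.0000e-02  9.4990e+01] rotvec tool [ 0.0004 -0.0003 -0.0072] | shift at target yaw [ -0.5   1.  100.5] dist 100.0 F [-0.7 -0.7  0.4] gap 39.8 t 7.8 q [-19. -11. 106.   0.  86. -24.]
```

View pics/w3.png

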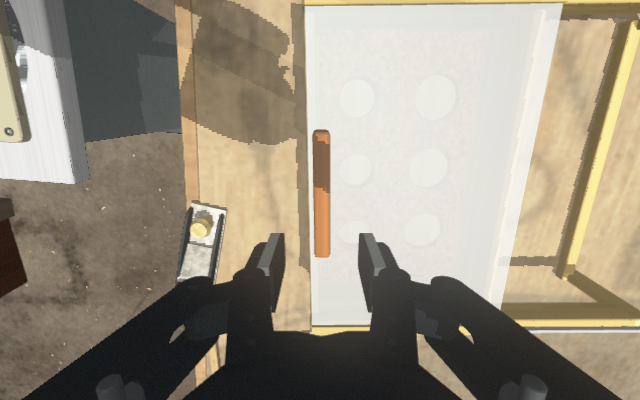

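View pics/t3.png

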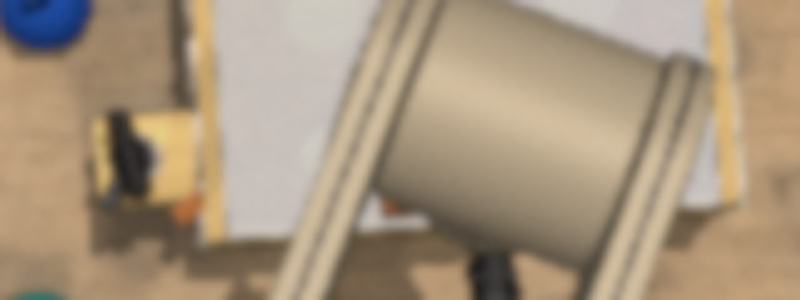

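```bash
python3 -c "
from h import *
d=np.load('w3.npz');d={k:d[k] for k in d}
a=onz(d,(320.5,131),131);b=onz(d,(322,256),131);print(a,b,(a+b)/2,np.linalg.norm(a-b),np.degrees(np.arctan2(a[1]-b[1],a[0]-b[0])))
for p in [(357,98),(355,169),(357,234)]: print('high',onz(d,p,29))
for p in [(436,97),(428,168),(421,230)]: print('low',onz(d,p,18))
"
```

```text
[458.4902247  -54.66802206 131.        ] [ 468.67397027 -161.55200274  131.        ] [ 463.58209749 -108.1100124   131.        ] 107.36803062550386 95.44262634956124
high [495.54511648 -24.35981292  29.        ]
high [ 502.56242706 -102.25745879   29.        ]
high [ 514.67987361 -183.82146462   29.        ]
low [584.69887147 -15.55103016  18.        ]
low [591.17328171 -95.97397819  18.        ]
low [ 597.58803301 -176.41839516   18.        ]
```

```bash
python3 -m creep '{"translation":[[0,0,40],[0,0,30],[0,0,20],[0,0,10],[0,0,0],[0,0,0],[0,0,0],[0,0,0],[0,0,0],[0,0,0]],"rotation":[[0,0,-0.008],[0,0,0],[0,0,0],[0,0,0],[0,0,0],[0,0,0],[0,0,0],[0,0,0],[0,0,0],[0,0,0]],"claw":[40,40,40,40,40,30,20,8,8,8]}' 40
python3 -c "
from h import *
plan(464+182*np.cos(np.radians(5.4)),-109.5+182*np.sin(np.radians(5.4)),113)"
```

```text
time: 8.75
tool_pos: [465.4, -110.5, 115.0]
tcp_rot: [179.8, 0.0, 95.4]
ft_force: [-0.2, 1.8, 6.8]
finger_gap: 12.6
 pos [ 465.4 -110.5  115. ] rpy [1.7985e+02 4.0000e-02 9.5430e+01] rotvec tool [0.0027 0.0008 0.    ] | shift at target yaw [  1.  180.7   2. ] dist 181.0 F [-0.2  1.8  6.8] gap 12.6 t 8.8 q [-20.  -7. 112.   0.  75. -25.]
```

```bash
python3 -m creep '{"translation":[[0,10,-1],[0,20,0],[0,20,0],[0,20,0],[0,20,0],[0,20,0],[0,20,0],[0,20,0],[0,20,0],[0,8,0]],"rotation":[[0,0,0],[0,0,0],[0,0,0],[0,0,0],[0,0,0],[0,0,0],[0,0,0],[0,0,0],[0,0,0],[0,0,0]],"claw":[8,8,8,8,8,8,8,8,8,8]}'
python3 -m creep '{"translation":[[0,2,0],[0,2,0],[0,2,0]],"rotation":[[0,0,0],[0,0,0],[0,0,0]],"claw":[8,8,8]}'
```

```text
time: 9.75
tool_pos: [643.3, -93.9, 115.0]
tcp_rot: [179.9, 0.1, 95.4]
ft_force: [-2.7, -3.0, 4.5]
finger_gap: 12.8
time: 10.05
tool_pos: [645.7, -93.6, 115.0]
tcp_rot: [-179.8, 0.0, 95.4]
ft_force: [-18.0, -3.2, 15.6]
finger_gap: 13.0
```

```bash
python3 -m creep '{"translation":[[0,-2,0],[0,0,0],[0,0,0],[0,0,0],[0,0,-20],[0,0,-40],[0,0,-40],[0,0,-10]],"rotation":[[0,0,0],[0,0,0],[0,0,0],[0,0,0],[0,0,0],[0,0,0],[0,0,0],[0,0,0]],"claw":[8,20,34,40,40,40,60,60]}'
python3 -m creep '{"translation":[[40,-20,-20],[40,-20,-20],[40,-20,-20],[40,-20,-10],[40,-20,0],[40,0,0],[40,0,0],[40,0,0],[0,0,0],[0,0,0]],"rotation":[[0,0,0],[0,0,0],[0,0,0],[0,0,0],[0,0,0],[0,0,0],[0,0,0],[0,0,0],[0,0,0],[0,0,0]],"claw":[60,60,60,60,60,60,60,60,60,60]}'
python3 -c "
from h import *
d=snapshot('wrist');cv2.imwrite('pics/w4.png',d['frame'][:,:,::-1]);np.savez('w4.npz',**d)
d=snapshot('top');cv2.imwrite('pics/t4.png',d['frame'][:,:,::-1]);np.savez('t4.npz',**d)
d=snapshot('side');cv2.imwrite('pics/s4.png',d['frame'][:,:,::-1]);np.savez('s4.npz',**d)
plan(562,340,210)"
```

```text
time: 10.85
tool_pos: [647.8, -93.2, 230.5]
tcp_rot: [179.5, 0.1, 95.5]
ft_force: [1.0, -0.3, 0.3]
finger_gap: 60.3
time: 11.85
tool_pos: [515.0, 217.0, 293.6]
tcp_rot: [-179.9, 0.0, 95.6]
ft_force: [-0.2, 0.1, 0.2]
finger_gap: 60.1
 pos [515.7 215.2 294. ] rpy [-1.7998e+02  2.0000e-02  9.5390e+01] rotvec tool [-0.0004  0.0004 -0.    ] | shift at target yaw [119.9  57.9  84. ] dist 157.0 F [ 0.   0.1 -0.1] gap 59.8 t 12.0 q [17.  0. 86. -0. 93. 12.]
```

View pics/w4.png

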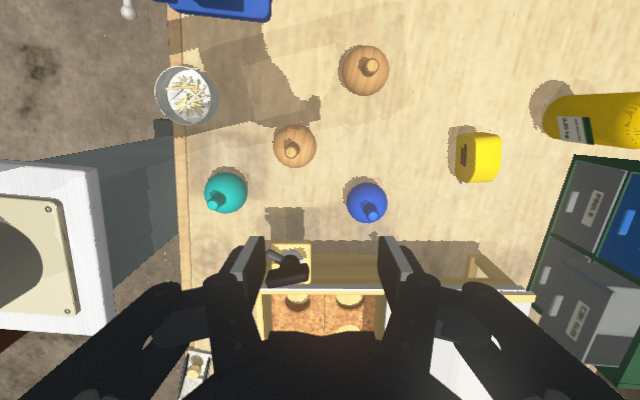

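View pics/t4.png

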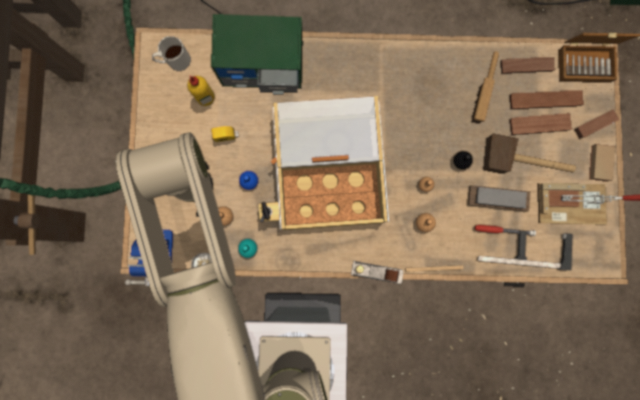

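View pics/s4.png

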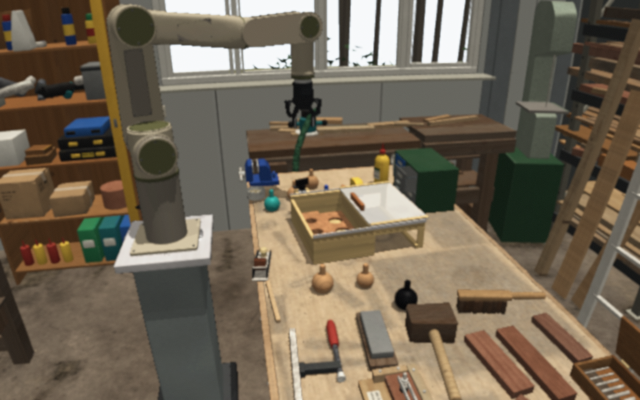

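```bash
python3 -c "
from h import *
L=lambda n:(lambda d:{k:d[k] for k in d})(np.load(n))
w=L('w4.npz');t=L('t4.npz')
crop(w,(260,30,410,180),5,'w4c.png')
crop(t,(250,90,410,240),5,'t4c.png')
crop(snapshot('top'),(390,160,460,240),7,'t4d.png')
"
```

```text
(no output)
```

View pics/w4c.png

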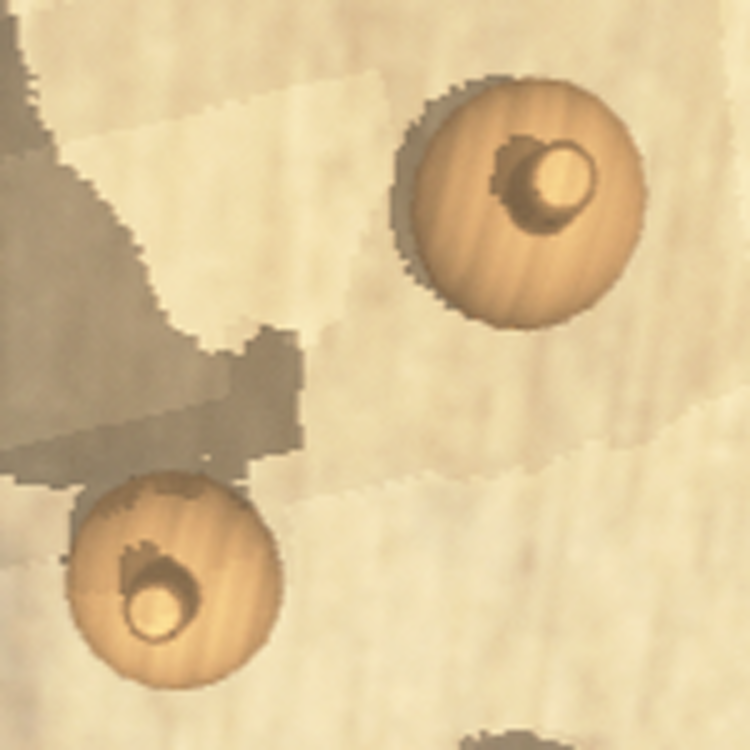

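View pics/t4c.png

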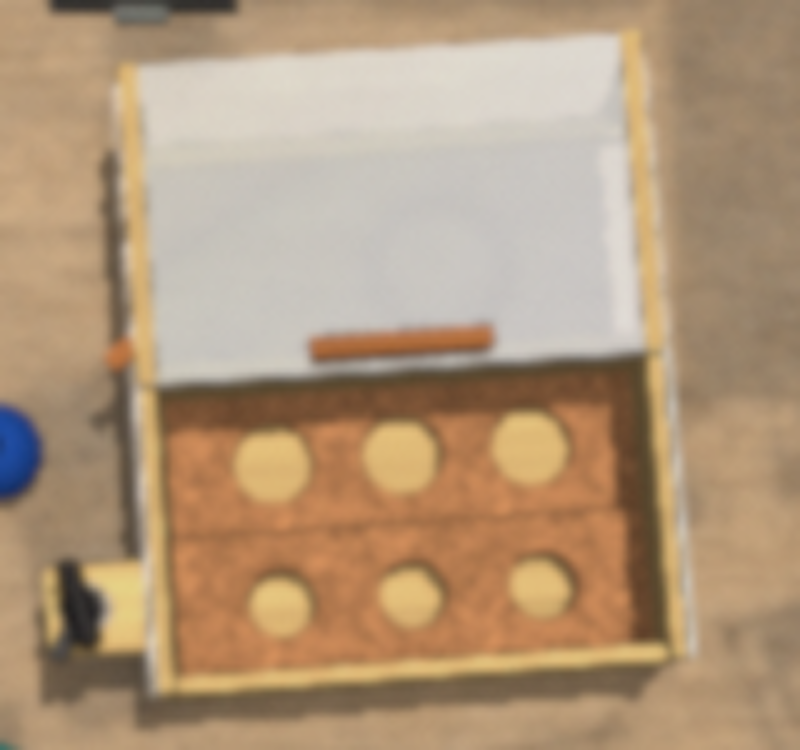

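View pics/t4d.png

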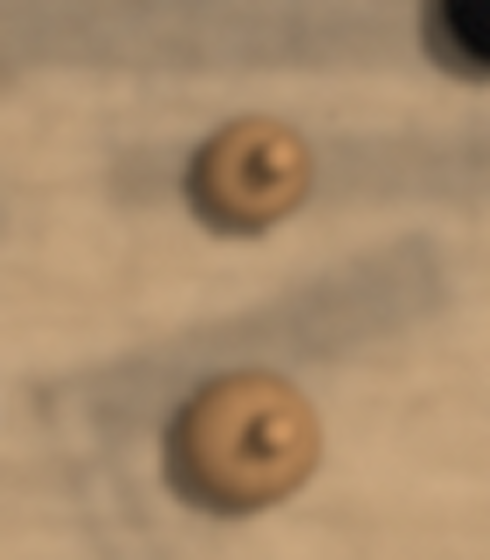

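```bash
python3 -c "
from h import *
L=lambda n:(lambda d:{k:d[k] for k in d})(np.load(n))
w=L('w4.npz');t=L('t4.npz')
A=onz(w,(373,65.2),82);B=onz(w,(291.2,152),82);print('A',A,'B',B)
t1=L('t1.npz')
print('A top',onz(t1,(160+130/5,150+180/5),82),'B',onz(t1,(160+302/5,150+326/5),82))
print('C large',onz(t,(380+294/6,140+488/6),82),onz(t,(380+272/6,140+494/6),31),'D small',onz(t,(380+298/6,140+257/6),71),onz(t,(380+280/6,140+264/6),25))
pts=[];loc=[]
for r,cs in (('low',[(273,465),(402,456),(531,447)]),('high',[(281.5,603),(412,595),(542,586)])):
    for k,c in enumerate(cs):
        p=onz(t,(250+c[0]/5,90+c[1]/5),18 if r=='low' else 29);print(r,k,p.round(1));pts.append(p[:2]);loc.append((r=='low',82*(1-k)))
from scipy.optimize import least_squares
def f(v):
    x0,y0,th,a,=v;c,s=np.cos(th),np.sin(th);o=[]
    for p,(lo,y) in zip(pts,loc):
        x=a if lo else -a
        o+= [x0+c*x-s*y-p[0],y0+s*x+c*y-p[1]]
    return np.array(o)
r=least_squares(f,[546,-102,.09,45]);print(r.x,np.degrees(r.x[2]),f(r.x).round(1))
x0,y0,th,a=r.x;c,s=np.cos(th),np.sin(th)
for lo in(1,-1):
    for y in(-82,0,82): print(lo,y,np.round([x0+c*lo*a-s*y,y0+s*lo*a+c*y],1))
b=onz(t,(250+401/5,90+343/5),131);print('pull',b)
plan(A[0],A[1],210)
"
```

```text
A [561.36120969 341.78739745  82.        ] B [475.44596009 234.37182742  82.        ]
A top [559.3622429  336.76364239  82.        ] B [473.88408671 230.33127124  82.        ]
C large [ 469.90422801 -395.88495566   82.        ] [ 469.80843762 -396.49856906   31.        ] D small [ 588.50049838 -400.48268986   71.        ] [ 591.30770103 -401.94800703   25.        ]
low 0 [586.2 -16.9  18. ]
low 1 [593.9 -98.3  18. ]
low 2 [ 601.6 -179.9   18. ]
high 0 [498.  -24.8  29. ]
high 1 [ 504.9 -106.1   29. ]
high 2 [ 512.4 -187.3   29. ]
[ 5.49496645e+02 -1.02219008e+02  8.99641494e-02  4.45817837e+01] 5.154566070700765 [ 0.3  0.4 -0.   0.1 -0.4  0.  -0.2  0.2  0.2 -0.1  0.  -0.6]
1 -82 [ 601.3 -179.9]
1 0 [593.9 -98.2]
1 82 [586.5 -16.5]
-1 -82 [ 512.5 -187.9]
-1 0 [ 505.1 -106.2]
-1 82 [497.7 -24.6]
pull [644.47286811 -93.37296794 131.        ]
 pos [515.7 215.  294.1] rpy [-1.7999e+02  2.0000e-02  9.5360e+01] rotvec tool [-0.0003  0.0003 -0.    ] | shift at target yaw [122.   57.3  84.1] dist 159.0 F [ 0.5  0.3 -0.4] gap 60.2 t 12.1 q [17.  0. 86. -0. 93. 12.]
```

```bash
python3 -m creep '{"translation":[[0,0,0],[0,0,0],[0,0,10],[0,0,10],[0,0,10],[0,0,10],[0,0,10],[0,0,10],[0,0,10],[0,0,10]],"rotation":[[0,0,0.149],[0,0,0.149],[0,0,0.149],[0,0,0.149],[0,0,0.149],[0,0,0.149],[0,0,0.149],[0,0,0.149],[0,0,0.149],[0,0,0.149]],"claw":[50,50,50,50,50,50,50,50,50,50]}'
python3 -m creep '{"translation":[[0,0,0],[0,0,0]],"rotation":[[0,0,0.08],[0,0,0]],"claw":[50,50]}'
python3 -c "
from h import *
plan(560.5,340,210,5.2)"
```

```text
time: 13.05
tool_pos: [515.9, 214.9, 213.9]
tcp_rot: [180.0, -0.0, 9.6]
ft_force: [-0.4, 0.1, 0.9]
finger_gap: 49.8
time: 13.25
tool_pos: [515.6, 215.0, 213.9]
tcp_rot: [180.0, 0.0, 5.3]
ft_force: [0.4, 0.2, 0.1]
finger_gap: 50.2
 pos [515.6 215.  213.9] rpy [1.7999e+02 4.0000e-02 5.3300e+00] rotvec tool [0.0002 0.0007 0.0022] | shift at target yaw [  56.1 -120.4    3.9] dist 133.0 F [0.4 0.2 0.1] gap 50.2 t 13.2 q [ 17.   2.  93.  -0.  85. 102.]
```

```bash
python3 -m creep '{"translation":[[14,-30,0],[14,-30,0],[14,-30,0],[14,-30,0],[0,0,0],[0,0,0],[0,0,0]],"rotation":[[0,0,0],[0,0,0],[0,0,0],[0,0,0],[0,0,0],[0,0,0],[0,0,0]],"claw":[50,50,50,50,50,50,50]}'
python3 -c "
from h import *
d=snapshot('wrist');cv2.imwrite('pics/w5.png',d['frame'][:,:,::-1]);np.savez('w5.npz',**d)
crop(d,(250,110,390,230),5,'w5c.png')
print(proj(d,(560.5,340,82)))
plan(560.5,340,210,5.2)"
```

```text
time: 13.95
tool_pos: [560.0, 339.8, 214.5]
tcp_rot: [180.0, -0.0, 5.5]
ft_force: [-0.7, -0.3, 0.3]
finger_gap: 49.9
[321.81972684 183.62607386]
 pos [559.9 339.8 214.6] rpy [ 1.7999e+02 -2.0000e-02  5.4800e+00] rotvec tool [ 0.0002 -0.0003  0.0048] | shift at target yaw [ 0.6 -0.2  4.6] dist 5.0 F [ 0.  -0.  -0.8] gap 49.7 t 14.0 q [ 27.  16.  77.  -0.  87. 111.]
```

View pics/w5c.png

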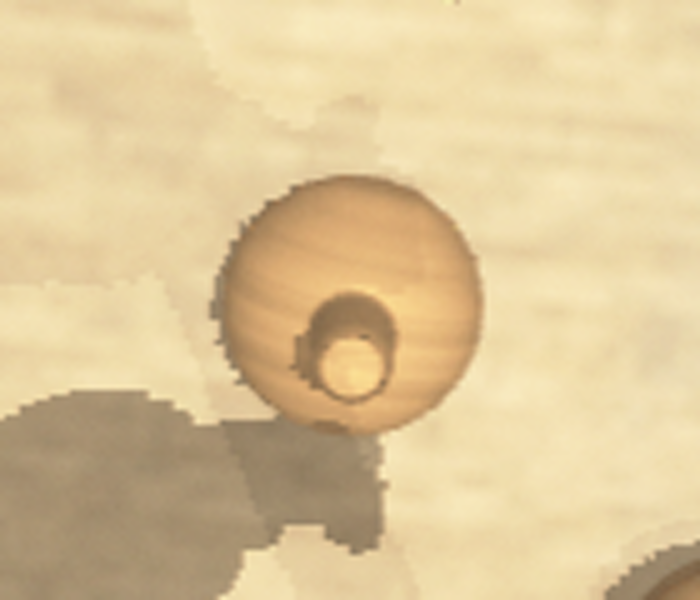

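```bash
python3 -m creep '{"translation":[[0,0,40],[0,0,40],[0,0,35],[0,0,25],[0,0,10],[0,0,5],[0,0,0],[0,0,0]],"rotation":[[0,0,0],[0,0,0],[0,0,0],[0,0,0],[0,0,0],[0,0,0],[0,0,0],[0,0,0]],"claw":[50,50,50,50,50,50,40,40]}' 25
python3 -c "
from h import *
d=snapshot('wrist');cv2.imwrite('pics/w6.png',d['frame'][:,:,::-1])
plan(560.5,340,59,5.2)"
```

```text
time: 14.8
tool_pos: [561.1, 341.4, 61.5]
tcp_rot: [-179.9, -0.2, 5.5]
ft_force: [-0.6, 0.4, 0.4]
finger_gap: 40.1
 pos [561.1 341.5  61.6] rpy [-179.93   -0.18    5.49] rotvec tool [-0.0012 -0.0031  0.005 ] | shift at target yaw [-0.8  1.4  2.6] dist 3.0 F [-0.2 -0.2  0.3] gap 39.8 t 14.8 q [ 27.  23.  85.  -0.  72. 111.]
```

View pics/w6.png

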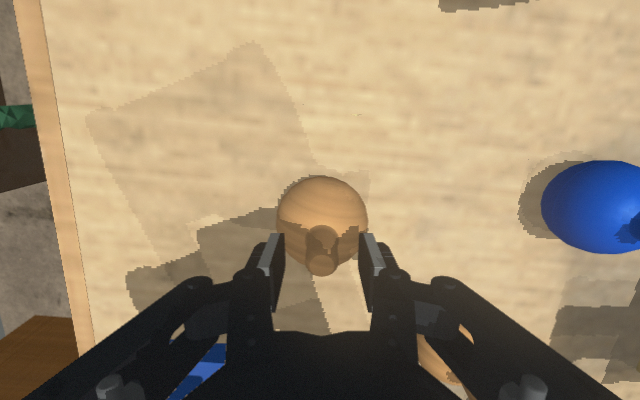

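```bash
python3 -m creep '{"translation":[[0,0,2],[0,0,0],[0,0,0],[0,0,0],[0,0,0],[0,0,0],[0,0,0]],"rotation":[[0,0,0],[0,0,0],[0,0,0],[0,0,0],[0,0,0],[0,0,0],[0,0,0]],"claw":[32,26,21,17,12,12,12]}' 25
python3 -m creep '{"translation":[[0,0,-3],[0,0,-5],[0,0,-10],[0,0,-30],[0,0,-40],[0,0,-40],[0,0,-32]],"rotation":[[0,0,0],[0,0,0],[0,0,0],[0,0,0],[0,0,0],[0,0,0],[0,0,0]],"claw":[12,12,12,12,12,12,12]}'
python3 -c "
from h import *
d=snapshot('wrist');cv2.imwrite('pics/w7.png',d['frame'][:,:,::-1])
plan(586.5,-16.5,220,5.2)"
```

```text
time: 15.55
tool_pos: [559.9, 341.1, 57.5]
tcp_rot: [-180.0, -0.0, 5.5]
ft_force: [-0.1, 0.8, 1.7]
finger_gap: 16.3
time: 16.25
tool_pos: [560.3, 341.1, 221.2]
tcp_rot: [-179.9, -0.2, 5.5]
ft_force: [0.9, 0.1, -1.2]
finger_gap: 16.1
 pos [562.4 342.2 227.9] rpy [-179.77   -0.6     5.49] rotvec tool [-0.004  -0.0104  0.0051] | shift at target yaw [ -8.5 359.4   7.9] dist 360.0 F [ 1.2 -0.1  3.9] gap 16.1 t 16.3 q [ 27.  16.  76.  -0.  87. 111.]
```

View pics/w7.png

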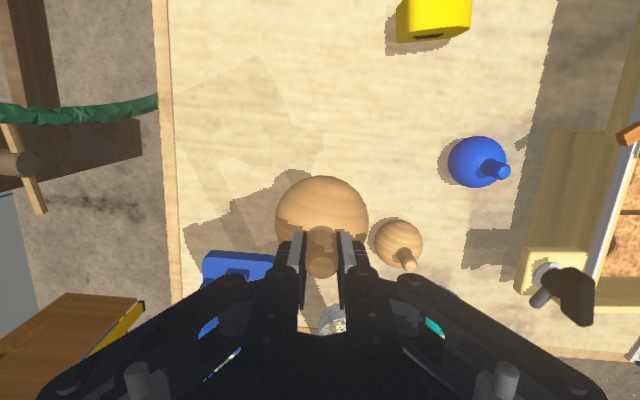

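```bash
python3 -m creep '{"translation":[[-6,40,0],[-6,40,0],[-6,40,0],[-6,40,0],[-6,40,0],[-6,40,0],[-6,40,0],[-6,40,0],[-6,39,0]],"rotation":[[0,0,0.005],[0,0,0],[0,0,0],[0,0,0],[0,0,0],[0,0,0],[0,0,0],[0,0,0],[0,0,0]],"claw":[12,12,12,12,12,12,12,12,12]}'
python3 -m creep '{"translation":[[0,0,0],[0,0,0],[0,0,0],[0,0,0]],"rotation":[[0,0,0],[0,0,0],[0,0,0],[0,0,0]],"claw":[12,12,12,12]}'
python3 -c "
from h import *
d=snapshot('wrist');cv2.imwrite('pics/w8.png',d['frame'][:,:,::-1]);np.savez('w8.npz',**d)
for p in [(601.3,-179.9),(593.9,-98.2),(586.5,-16.5)]:print(proj(d,(*p,18)))
plan(586.5,-16.5,220,5.2)"
```

```text
time: 17.2
tool_pos: [538.5, -23.2, 218.1]
tcp_rot: [180.0, -0.1, 5.2]
ft_force: [0.5, -0.1, -0.5]
finger_gap: 15.9
time: 17.6
tool_pos: [538.8, -20.3, 217.4]
tcp_rot: [-180.0, -0.0, 5.3]
ft_force: [-1.0, -0.2, -1.5]
finger_gap: 16.3
[463.2523639  129.97100855]
[392.78459964 129.8985934 ]
[322.44600781 129.80179644]
 pos [538.8 -20.3 217.4] rpy [-179.99   -0.      5.3 ] rotvec tool [-0.0002 -0.      0.0018] | shift at target yaw [47.8  0.5 -2.6] dist 48.0 F [-0.2 -0.3 -1.5] gap 16.0 t 17.6 q [-8. -2. 96.  0. 85. 77.]
```

View pics/w8.png

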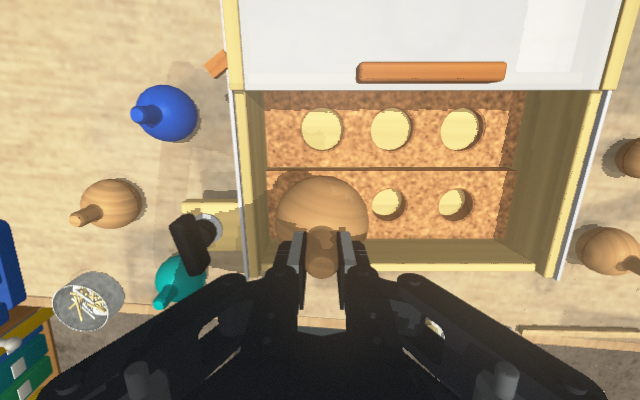

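```bash
python3 -c "
from h import *
d=np.load('w8.npz');d={k:d[k] for k in d}
crop(d,(290,95,490,225),4,'w8c.png')"
```

```text
(no output)
```

View pics/w8c.png

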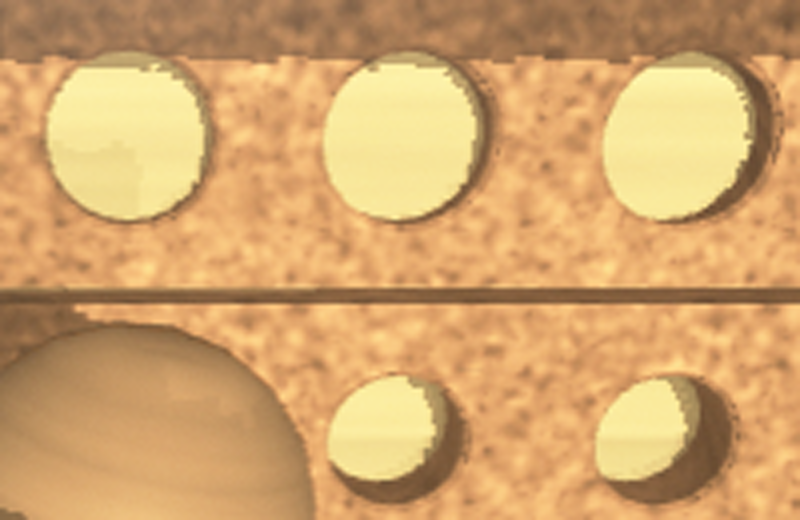

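```bash
python3 -c "
from h import *
d=np.load('w8.npz');d={k:d[k] for k in d}
print(onz(d,(322,89),104))"
python3 -m creep '{"translation":[[16,0,0],[16,0,0],[16,0.3,0],[0,0,0],[0,0,0],[0,0,0]],"rotation":[[0,0,0.001],[0,0,0],[0,0,0],[0,0,0],[0,0,0],[0,0,0]],"claw":[12,12,12,12,12,12]}'
python3 -c "
from h import *
plan(586.2,-16.2,76,5.2)"
```

```text
[626.10239977 -12.23073443 104.        ]
time: 18.25
tool_pos: [586.0, -17.1, 217.1]
tcp_rot: [-180.0, 0.0, 5.2]
ft_force: [-0.9, -0.6, -1.7]
finger_gap: 15.7
 pos [586.  -17.1 217.1] rpy [-1.7999e+02  4.0000e-02  5.1800e+00] rotvec tool [-0.0001  0.0006 -0.0003] | shift at target yaw [  0.3  -0.9 141.1] dist 141.0 F [-0.9 -0.6 -1.7] gap 15.7 t 18.2 q [-7.  6. 89. -0. 86. 78.]
```

```bash
python3 -m creep '{"translation":[[0,-0.8,25],[0,0,25],[0,0,25],[0,0,22],[0,0,18],[0,0,14],[0,0,8],[0,0,2],[0,0,0],[0,0,0]],"rotation":[[0,0,0],[0,0,0],[0,0,0],[0,0,0],[0,0,0],[0,0,0],[0,0,0],[0,0,0],[0,0,0],[0,0,0]],"claw":[12,12,12,12,12,12,12,12,12,12]}'
python3 -c "
from h import *
d=snapshot('wrist');cv2.imwrite('pics/w9.png',d['frame'][:,:,::-1])
plan(586.2,-16.2,76,5.2)"
```

```text
time: 19.25
tool_pos: [587.3, -16.8, 79.5]
tcp_rot: [180.0, -0.1, 5.1]
ft_force: [0.0, -0.3, -1.3]
finger_gap: 16.0
 pos [587.3 -16.8  79.5] rpy [ 1.7998e+02 -1.1000e-01  5.1500e+00] rotvec tool [ 0.0004 -0.0018 -0.0009] | shift at target yaw [-1.1 -0.7  3.5] dist 4.0 F [ 0.5  0.5 -1.8] gap 16.0 t 19.3 q [-7. 12. 96. -0. 71. 78.]
```

View pics/w9.png

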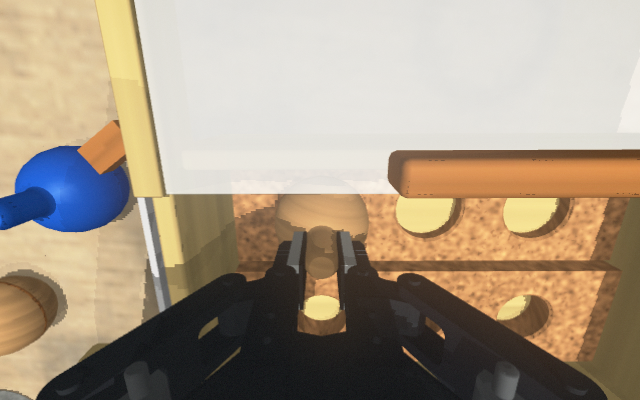

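```bash
python3 -m creep '{"translation":[[-1,-0.3,2],[0,0,2],[0,0,2],[0,0,1],[0,0,0],[0,0,0]],"rotation":[[0,0,0],[0,0,0],[0,0,0],[0,0,0],[0,0,0],[0,0,0]],"claw":[12,12,12,12,12,12]}'
python3 -m creep '{"translation":[[0,0,0.5],[0,0,0.5],[0,0,0]],"rotation":[[0,0,0],[0,0,0],[0,0,0]],"claw":[12,12,12]}'
```

```text
time: 19.9
tool_pos: [585.5, -16.5, 71.2]
tcp_rot: [-180.0, 0.0, 5.1]
ft_force: [0.1, -0.2, -1.1]
finger_gap: 15.9
time: 20.2
tool_pos: [585.5, -16.5, 70.2]
tcp_rot: [180.0, 0.0, 5.1]
ft_force: [1.2, 0.1, -1.1]
finger_gap: 16.2
```

```bash
python3 -m creep '{"translation":[[0,0,0.5],[0,0,0.5],[0,0,0]],"rotation":[[0,0,0],[0,0,0],[0,0,0]],"claw":[12,12,12]}'
python3 -c "
from h import *
print(sense()['ft_force'])"
python3 -m creep '{"translation":[[0,0,0.5],[0,0,0.5],[0,0,0]],"rotation":[[0,0,0],[0,0,0],[0,0,0]],"claw":[12,12,12]}'
```

```text
time: 20.5
tool_pos: [585.7, -16.5, 69.5]
tcp_rot: [180.0, -0.0, 5.1]
ft_force: [0.1, 0.4, -0.0]
finger_gap: 16.1
[ 0.09783292  0.41685245 -0.03784964]
time: 20.8
tool_pos: [586.1, -16.5, 69.2]
tcp_rot: [180.0, -0.1, 5.1]
ft_force: [-0.6, 0.5, 6.5]
finger_gap: 16.3
```

```bash
python3 -m creep '{"translation":[[0,0,-0.6],[0,0,0],[0,0,0],[0,0,0],[0,0,0],[0,0,0],[0,0,0]],"rotation":[[0,0,0],[0,0,0],[0,0,0],[0,0,0],[0,0,0],[0,0,0],[0,0,0]],"claw":[12,16.5,18,20,24,28,30]}'
python3 -c "
from h import *
d=snapshot('wrist');cv2.imwrite('pics/w10.png',d['frame'][:,:,::-1])
d=snapshot('top');crop(d,(170,150,290,250),5,'t10.png');np.savez('t10.npz',**d)
d=snapshot('side');crop(d,(270,160,430,290),5,'s10.png')
plan(475.5,234.3,215,5.2)"
```

```text
time: 21.5
tool_pos: [585.4, -16.5, 68.8]
tcp_rot: [-180.0, 0.0, 5.1]
ft_force: [0.9, -0.3, 0.1]
finger_gap: 30.2
 pos [585.5 -16.5  68.9] rpy [-180.     -0.      5.14] rotvec tool [-0.    -0.    -0.001] | shift at target yaw [ -86.8 -259.7 -146.1] dist 310.0 F [0.3 0.4 0.7] gap 29.7 t 21.6 q [-7. 13. 97.  0. 70. 78.]
```

View pics/w10.png

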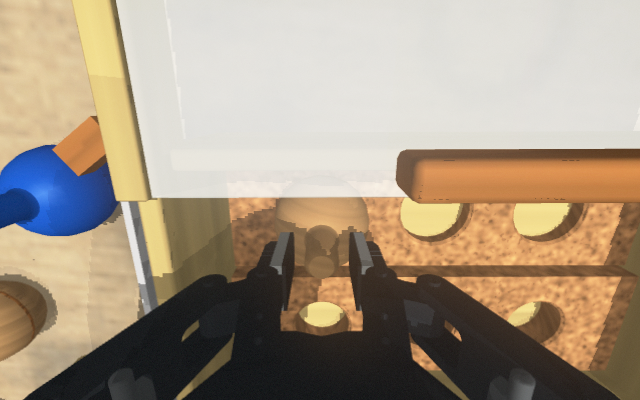

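View pics/t10.png

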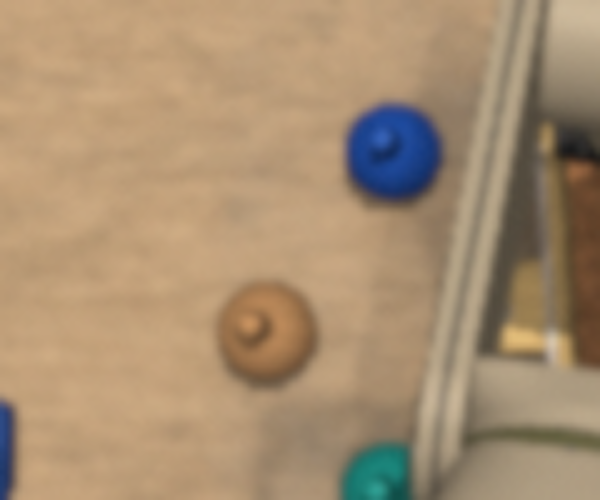

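View pics/s10.png

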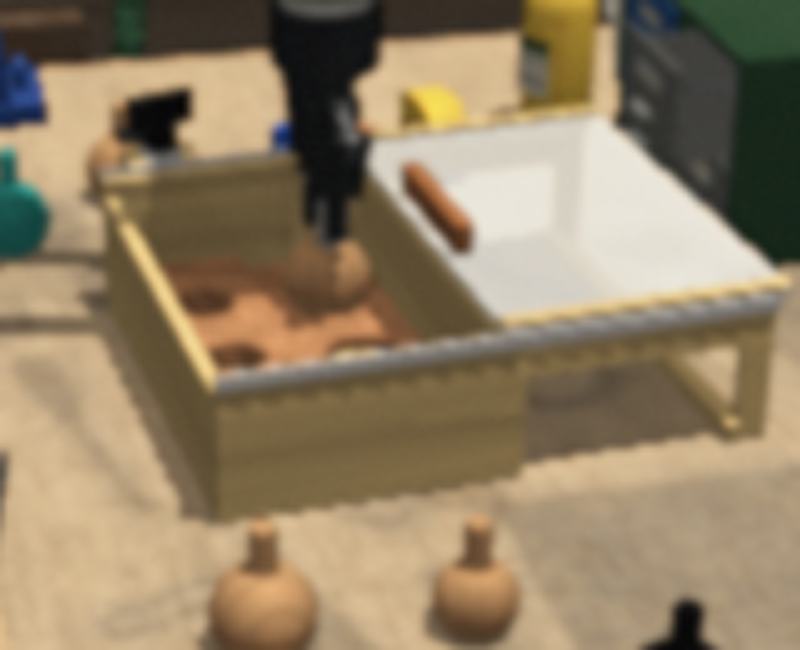

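```bash
python3 -m creep '{"translation":[[0,0,-10],[0,0,-25],[0,0,-40],[0,0,-40],[0,0,-31],[-11,-32,0],[-11,-32,0],[-11,-33,0],[-11,-33,0],[-11,-33,0]],"rotation":[[0,0,0],[0,0,0],[0,0,0],[0,0,0],[0,0,0],[0,0,0],[0,0,0],[0,0,0],[0,0,0],[0,0,0]],"claw":[30,30,30,30,30,30,40,50,50,50]}'
python3 -m creep '{"translation":[[-11,-32,0],[-11,-32,0],[-10,-33,0],[0,0,0],[0,0,0],[0,0,0]],"rotation":[[0,0,0],[0,0,0],[0,0,0],[0,0,0],[0,0,0],[0,0,0]],"claw":[50,50,50,50,50,50]}'
python3 -c "
from h import *
d=snapshot('wrist');cv2.imwrite('pics/w11.png',d['frame'][:,:,::-1])
print(proj(d,(475.5,234.5,82)))
crop(d,(250,110,390,230),5,'w11c.png')
plan(475.5,234.5,61,5.2)"
```

```text
time: 22.65
tool_pos: [515.5, 142.0, 215.9]
tcp_rot: [-180.0, -0.1, 5.1]
ft_force: [-0.4, -0.2, 0.5]
finger_gap: 49.8
time: 23.25
tool_pos: [475.9, 234.0, 215.4]
tcp_rot: [180.0, -0.0, 5.1]
ft_force: [0.7, -0.1, -0.5]
finger_gap: 50.1
[321.36141972 184.36036339]
 pos [476.  233.8 215.2] rpy [ 1.7999e+02 -2.0000e-02  5.0900e+00] rotvec tool [ 0.0002 -0.0004 -0.002 ] | shift at target yaw [ -0.4  -0.8 154.2] dist 154.0 F [-0.2  0.2  1. ] gap 50.1 t 23.3 q [ 21.  -3.  98.  -0.  85. 106.]
```

View pics/w11.png

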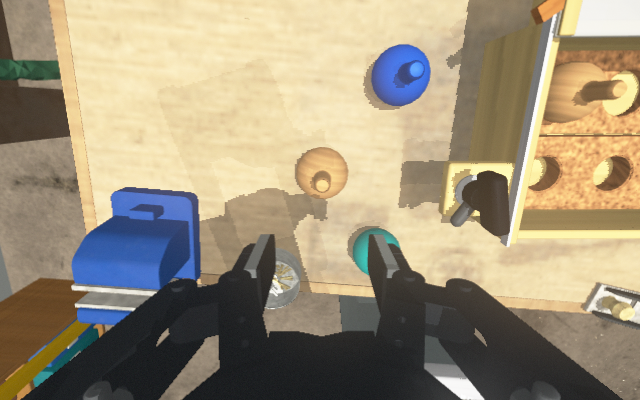

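View pics/w11c.png

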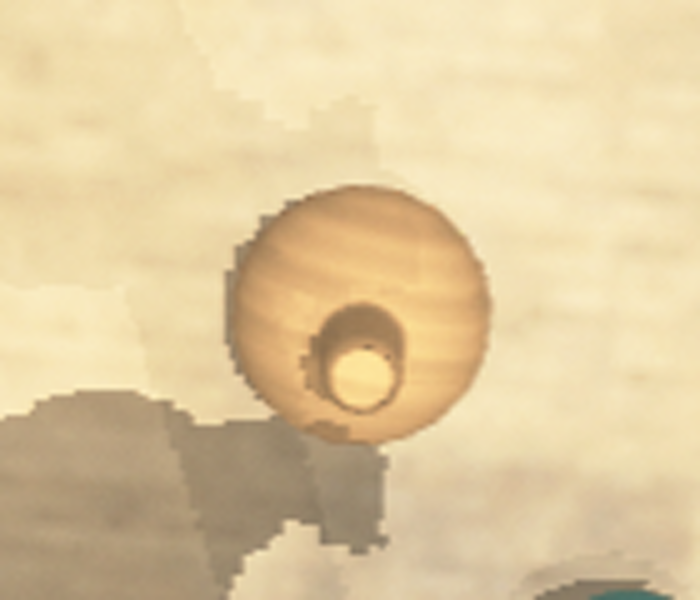

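```bash
python3 -m creep '{"translation":[[-1,0,40],[0,0,40],[0,0,35],[0,0,25],[0,0,10],[0,0,6],[0,0,0],[0,0,0]],"rotation":[[0,0,0],[0,0,0],[0,0,0],[0,0,0],[0,0,0],[0,0,0],[0,0,0],[0,0,0]],"claw":[50,50,50,50,50,50,40,40]}' 25
python3 -c "
from h import *
plan(474.7,233.9,58,5.2)"
```

```text
time: 24.1
tool_pos: [475.8, 234.8, 60.6]
tcp_rot: [-180.0, -0.1, 5.1]
ft_force: [0.3, 0.7, -0.4]
finger_gap: 40.2
 pos [475.8 234.8  60.6] rpy [-1.7996e+02 -1.4000e-01  5.1300e+00] rotvec tool [-0.0007 -0.0024 -0.0013] | shift at target yaw [-1.2  0.8  2.6] dist 3.0 F [ 0.3  0.7 -0.4] gap 40.2 t 24.1 q [ 21.   5. 106.   0.  68. 106.]
```

```bash
python3 -m creep '{"translation":[[0,0,1],[0,0,0],[0,0,0],[0,0,0],[0,0,0],[0,0,0],[0,0,0]],"rotation":[[0,0,0],[0,0,0],[0,0,0],[0,0,0],[0,0,0],[0,0,0],[0,0,0]],"claw":[32,26,21,17,12,12,12]}' 25
python3 -m creep '{"translation":[[0,0,-3],[0,0,-5],[0,0,-10],[0,0,-30],[0,0,-40],[0,0,-40],[0,0,-30],[0,0,0],[0,0,0]],"rotation":[[0,0,0],[0,0,0],[0,0,0],[0,0,0],[0,0,0],[0,0,0],[0,0,0],[0,0,0],[0,0,0]],"claw":[12,12,12,12,12,12,12,12,12]}'
python3 -c "
from h import *
plan(593.9-2,-97.9,217,5.2)"
```

```text
time: 24.8
tool_pos: [474.9, 234.5, 58.3]
tcp_rot: [180.0, -0.0, 5.1]
ft_force: [-0.1, -3.1, 5.2]
finger_gap: 15.8
time: 25.7
tool_pos: [475.0, 234.9, 217.2]
tcp_rot: [-180.0, -0.1, 5.2]
ft_force: [-0.3, -0.5, -1.8]
finger_gap: 16.2
 pos [475.  234.9 217.2] rpy [-1.7996e+02 -1.3000e-01  5.1500e+00] rotvec tool [-0.0007 -0.0022 -0.0008] | shift at target yaw [8.63e+01 3.42e+02 2.00e-01] dist 353.0 F [-0.3 -0.5 -1.8] gap 16.2 t 25.7 q [ 21.  -3.  98.   0.  85. 106.]
```

```bash
python3 -m creep '{"translation":[[10,38,0],[10,38,0],[10,38,0],[10,38,0],[10,38,0],[10,38,0],[10,38,0],[9,38,0],[9.4,37.8,0],[0,0,0]],"rotation":[[0,0,0],[0,0,0],[0,0,0],[0,0,0],[0,0,0],[0,0,0],[0,0,0],[0,0,0],[0,0,0],[0,0,0]],"claw":[12,12,12,12,12,12,12,12,12,12]}'
python3 -m creep '{"translation":[[0,0,0],[0,0,0],[0,0,0]],"rotation":[[0,0,0],[0,0,0],[0,0,0]],"claw":[12,12,12]}'
python3 -c "
from h import *
d=snapshot('wrist');cv2.imwrite('pics/w12.png',d['frame'][:,:,::-1])
plan(594,-97.5,78,5.2)"
```

```text
time: 26.7
tool_pos: [592.7, -102.2, 213.2]
tcp_rot: [180.0, 0.2, 4.9]
ft_force: [-0.1, -0.2, -1.5]
finger_gap: 16.2
time: 27.0
tool_pos: [592.7, -96.7, 215.3]
tcp_rot: [-180.0, 0.1, 5.2]
ft_force: [-0.2, -0.5, -0.5]
finger_gap: 15.6
 pos [592.9 -96.7 215.6] rpy [-1.7998e+02  3.0000e-02  5.2300e+00] rotvec tool [-0.0004  0.0006  0.0006] | shift at target yaw [  1.    0.9 137.6] dist 138.0 F [-0.3 -0.3 -1.8] gap 16.0 t 27.1 q [-14.   8.  86.   0.  86.  71.]
```

View pics/w12.png

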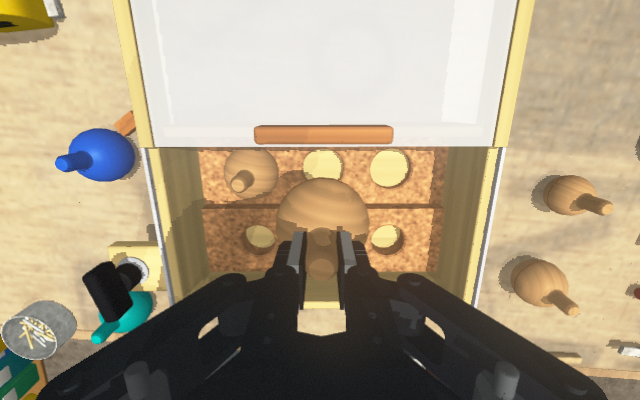

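```bash
python3 -m creep '{"translation":[[0.5,0.7,25],[0,0,25],[0,0,25],[0,0,22],[0,0,18],[0,0,14],[0,0,8],[0,0,2],[0,0,0],[0,0,0]],"rotation":[[0,0,0],[0,0,0],[0,0,0],[0,0,0],[0,0,0],[0,0,0],[0,0,0],[0,0,0],[0,0,0],[0,0,0]],"claw":[12,12,12,12,12,12,12,12,12,12]}'
python3 -m creep '{"translation":[[0,0,2],[0,0,1],[0,0,0],[0,0,0]],"rotation":[[0,0,0],[0,0,0],[0,0,0],[0,0,0]],"claw":[12,12,12,12]}'
```

```text
time: 28.05
tool_pos: [594.6, -98.8, 78.1]
tcp_rot: [180.0, -0.1, 5.1]
ft_force: [-0.3, -0.4, -0.5]
finger_gap: 15.7
time: 28.45
tool_pos: [593.8, -98.6, 73.9]
tcp_rot: [-180.0, -0.0, 5.1]
ft_force: [-0.0, -0.3, -0.2]
finger_gap: 15.7
```

```bash
python3 -m creep '{"translation":[[0,-0.7,1],[0,0,1],[0,0,0.5],[0,0,0],[0,0,0]],"rotation":[[0,0,0],[0,0,0],[0,0,0],[0,0,0],[0,0,0]],"claw":[12,12,12,12,12]}'
python3 -m creep '{"translation":[[0,0,0.5],[0,0,0.3],[0,0,0]],"rotation":[[0,0,0],[0,0,0],[0,0,0]],"claw":[12,12,12]}'
```

```text
time: 28.95
tool_pos: [593.8, -97.9, 71.4]
tcp_rot: [180.0, -0.0, 5.1]
ft_force: [1.0, 0.1, -0.1]
finger_gap: 16.1
time: 29.25
tool_pos: [594.0, -97.9, 70.9]
tcp_rot: [180.0, -0.0, 5.1]
ft_force: [1.6, 2.2, 1.0]
finger_gap: 15.9
```

```bash
python3 -m creep '{"translation":[[0,0,0.4],[0,0,0.2],[0,0,0]],"rotation":[[0,0,0],[0,0,0],[0,0,0]],"claw":[12,12,12]}'
```

```text
time: 29.55
tool_pos: [594.2, -97.9, 70.5]
tcp_rot: [180.0, -0.1, 5.1]
ft_force: [1.4, 1.2, 4.6]
finger_gap: 16.0
```

```bash
python3 -m creep '{"translation":[[0,0,-0.4],[0,0,0],[0,0,0],[0,0,0],[0,0,0],[0,0,0],[0,0,0]],"rotation":[[0,0,0],[0,0,0],[0,0,0],[0,0,0],[0,0,0],[0,0,0],[0,0,0]],"claw":[12,16.5,18,20,24,28,30]}'
python3 -m creep '{"translation":[[0,0,-10],[0,0,-25],[0,0,-40],[0,0,-40],[0,0,-31],[0,0,0],[0,0,0]],"rotation":[[0,0,0],[0,0,0],[0,0,0],[0,0,0],[0,0,0],[0,0,0],[0,0,0]],"claw":[30,30,30,30,30,30,40]}'
python3 -c "
from h import *
d=snapshot('wrist');cv2.imwrite('pics/w13.png',d['frame'][:,:,::-1])
d=snapshot('top');crop(d,(390,160,460,240),7,'t13.png');np.savez('t13.npz',**d)
plan(470,-395.5,215,5.2)"
```

```text
time: 30.25
tool_pos: [593.5, -97.9, 70.2]
tcp_rot: [-180.0, 0.0, 5.1]
ft_force: [-0.4, 0.0, 0.8]
finger_gap: 30.5
time: 30.95
tool_pos: [594.4, -98.1, 218.2]
tcp_rot: [179.9, -0.2, 5.1]
ft_force: [0.9, -0.7, -0.6]
finger_gap: 39.8
 pos [593.  -97.7 215.2] rpy [-1.7996e+02  1.0000e-01  5.1500e+00] rotvec tool [-0.0006  0.0018 -0.0009] | shift at target yaw [-1.495e+02  2.854e+02  2.000e-01] dist 322.0 F [-0.4 -0.4 -0.3] gap 39.7 t 31.1 q [-14.   8.  86.  -0.  86.  71.]
```

View pics/w13.png

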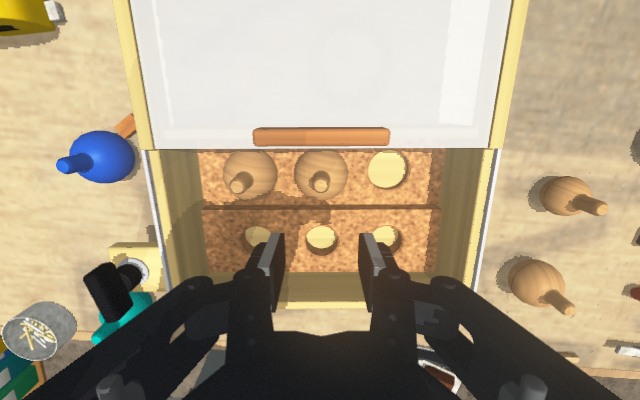

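View pics/t13.png

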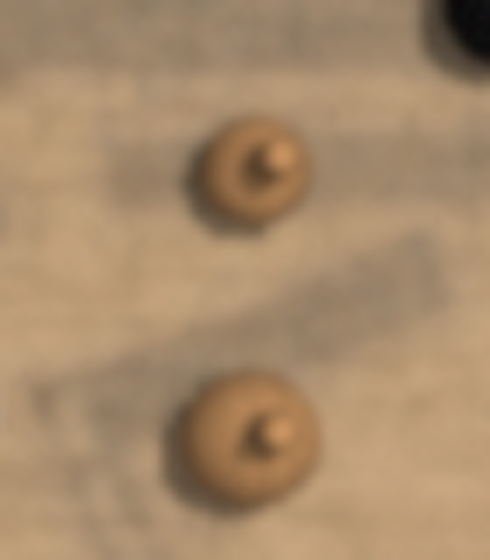

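Two large ornaments are seated side by side upright; C and D are unmoved at the right. On to C.

```bash
python3 -m creep '{"translation":[[-18.7,35.7,0],[-18.7,35.7,0],[-18.7,35.7,0],[-18.7,35.7,0],[-18.7,35.7,0],[-18.7,35.7,0],[-18.7,35.7,0],[-18.7,35.7,0],[0,0,0],[0,0,0]],"rotation":[[0,0,0],[0,0,0],[0,0,0],[0,0,0],[0,0,0],[0,0,0],[0,0,0],[0,0,0],[0,0,0],[0,0,0]],"claw":[40,50,50,50,50,50,50,50,50,50]}'
python3 -m creep '{"translation":[[0,0,0],[0,0,0],[0,0,0]],"rotation":[[0,0,0],[0,0,0],[0,0,0]],"claw":[50,50,50]}'
python3 -c "
from h import *
d=snapshot('wrist');cv2.imwrite('pics/w14.png',d['frame'][:,:,::-1])
crop(d,(250,110,390,230),5,'w14c.png')
print(proj(d,(470,-395.5,82)))
plan(470,-395.5,61,5.2)"
```

```text
time: 32.05
tool_pos: [469.1, -395.7, 214.4]
tcp_rot: [-179.8, 0.1, 5.0]
ft_force: [-0.2, 0.3, -0.5]
finger_gap: 50.2
time: 32.35
tool_pos: [470.9, -394.6, 216.3]
tcp_rot: [-180.0, 0.0, 5.2]
ft_force: [-0.5, -0.2, -0.2]
finger_gap: 49.9
[322.75828621 184.62856144]
 pos [ 470.9 -394.8  216.5] rpy [-1.80e+02 -1.00e-02  5.23e+00] rotvec tool [-0.     -0.0001  0.0005] | shift at target yaw [ -1.    0.6 155.5] dist 155.0 F [ 0.4 -0.2  0.4] gap 50.1 t 32.4 q [-45.  10.  84.   0.  86.  40.]
```

View pics/w14c.png

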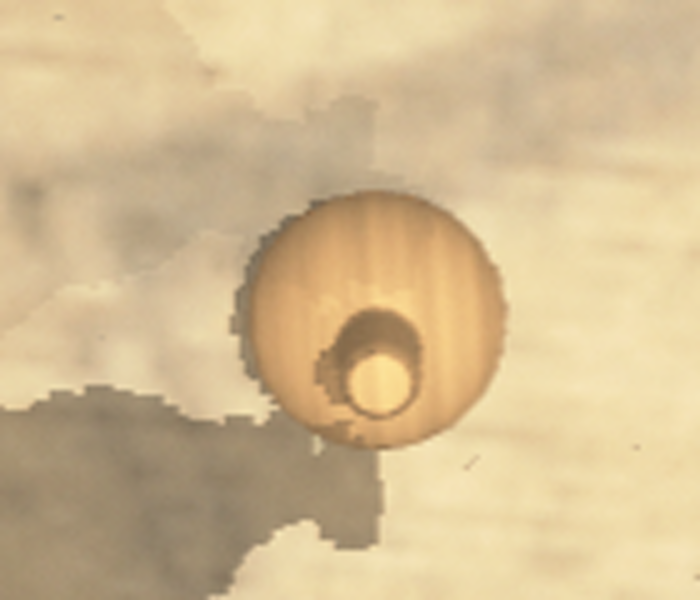

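```bash
python3 -m creep '{"translation":[[-2.5,3.5,40],[0,0,40],[0,0,35],[0,0,25],[0,0,10],[0,0,6],[0,0,1],[0,0,0]],"rotation":[[0,0,0],[0,0,0],[0,0,0],[0,0,0],[0,0,0],[0,0,0],[0,0,0],[0,0,0]],"claw":[50,50,50,50,50,50,40,40]}' 25
python3 -c "
from h import *
d=snapshot('wrist');cv2.imwrite('pics/w15.png',d['frame'][:,:,::-1])
plan(468.3,-398.3,58,5.2)"
```

```text
time: 33.2
tool_pos: [469.1, -400.3, 61.1]
tcp_rot: [179.9, -0.1, 5.2]
ft_force: [-0.6, 0.0, -0.0]
finger_gap: 39.9
 pos [ 469.1 -400.3   61.3] rpy [ 1.7987e+02 -1.0000e-01  5.1500e+00] rotvec tool [ 0.0022 -0.0018 -0.0009] | shift at target yaw [-0.7 -2.1  3.3] dist 4.0 F [-0.3 -0.6  0.1] gap 40.3 t 33.2 q [-45.  18.  92.   0.  70.  40.]
```

View pics/w15.png

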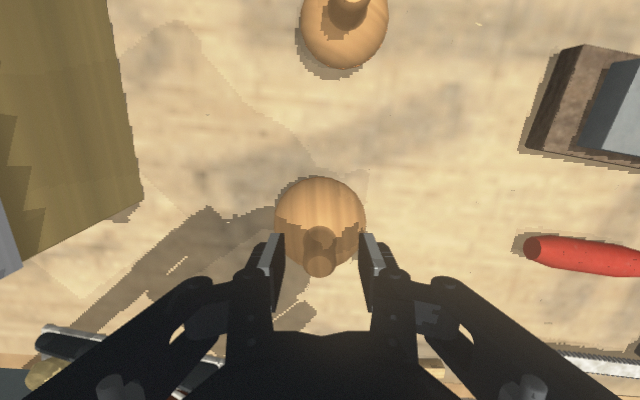

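```bash
python3 -m creep '{"translation":[[0,-1,1],[0,0,0],[0,0,0],[0,0,0],[0,0,0],[0,0,0],[0,0,0],[0,0,0]],"rotation":[[0,0,0],[0,0,0],[0,0,0],[0,0,0],[0,0,0],[0,0,0],[0,0,0],[0,0,0]],"claw":[32,28,24,21,18,12,12,12]}' 25
python3 -m creep '{"translation":[[0,0,-3],[0,0,-5],[0,0,-10],[0,0,-30],[0,0,-40],[0,0,-40],[0,0,-30],[0,0,0],[0,0,0]],"rotation":[[0,0,0],[0,0,0],[0,0,0],[0,0,0],[0,0,0],[0,0,0],[0,0,0],[0,0,0],[0,0,0]],"claw":[12,12,12,12,12,12,12,12,12]}'
python3 -c "
from h import *
plan(601.5,-179.0,217,5.2)"
```

```text
time: 34.05
tool_pos: [468.1, -398.6, 58.5]
tcp_rot: [180.0, -0.0, 5.1]
ft_force: [-1.2, -0.0, 1.4]
finger_gap: 15.8
time: 34.95
tool_pos: [468.5, -398.9, 218.0]
tcp_rot: [179.9, -0.1, 5.1]
ft_force: [-0.3, -0.4, -2.0]
finger_gap: 16.2
 pos [ 468.5 -398.9  218. ] rpy [ 1.7988e+02 -1.0000e-01  5.1500e+00] rotvec tool [ 0.0021 -0.0017 -0.0009] | shift at target yaw [ 152.4 -206.9    1. ] dist 257.0 F [-0.3 -0.4 -2. ] gap 16.2 t 35.0 q [-45.  10.  84.  -0.  86.  40.]
```

```bash
python3 -m creep '{"translation":[[21.7,-29.5,0],[21.7,-29.5,0],[21.7,-29.5,0],[21.7,-29.5,0],[21.7,-29.5,0],[21.7,-29.5,0],[21.7,-29.5,0],[0,0,0],[0,0,0],[0,0,0]],"rotation":[[0,0,0],[0,0,0],[0,0,0],[0,0,0],[0,0,0],[0,0,0],[0,0,0],[0,0,0],[0,0,0],[0,0,0]],"claw":[12,12,12,12,12,12,12,12,12,12]}'
python3 -m creep '{"translation":[[0,0,0],[0,0,0],[0,0,0]],"rotation":[[0,0,0],[0,0,0],[0,0,0]],"claw":[12,12,12]}'
python3 -c "
from h import *
d=snapshot('wrist');cv2.imwrite('pics/w16.png',d['frame'][:,:,::-1])
plan(601.5,-179,77,5.2)"
```

```text
time: 35.95
tool_pos: [599.8, -179.7, 215.0]
tcp_rot: [-180.0, 0.1, 5.1]
ft_force: [0.1, -0.6, -0.4]
finger_gap: 16.4
time: 36.25
tool_pos: [600.5, -179.9, 216.4]
tcp_rot: [180.0, 0.0, 5.1]
ft_force: [-0.1, 0.4, -0.7]
finger_gap: 15.8
 pos [ 600.6 -179.8  216.5] rpy [ 1.7999e+02 -1.0000e-02  5.0900e+00] rotvec tool [ 0.0001 -0.0001 -0.002 ] | shift at target yaw [  1.   -0.7 139.5] dist 139.0 F [ 1.4  0.5 -1.9] gap 15.9 t 36.3 q [-21.  12.  82.  -0.  86.  64.]
```

View pics/w16.png

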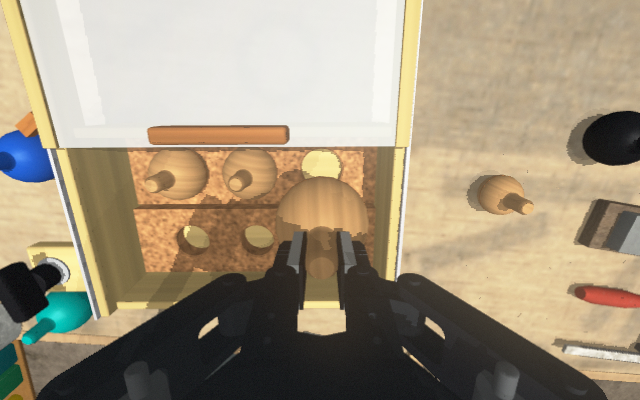

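```bash
python3 -m creep '{"translation":[[0.7,-0.7,25],[0,0,25],[0,0,25],[0,0,22],[0,0,18],[0,0,14],[0,0,8],[0,0,2],[0,0,0],[0,0,0]],"rotation":[[0,0,0],[0,0,0],[0,0,0],[0,0,0],[0,0,0],[0,0,0],[0,0,0],[0,0,0],[0,0,0],[0,0,0]],"claw":[12,12,12,12,12,12,12,12,12,12]}'
python3 -m creep '{"translation":[[0,0,2],[0,0,1],[0,0,0],[0,0,0]],"rotation":[[0,0,0],[0,0,0],[0,0,0],[0,0,0]],"claw":[12,12,12,12]}'
```

```text
time: 37.3
tool_pos: [602.2, -178.7, 78.6]
tcp_rot: [180.0, -0.1, 5.1]
ft_force: [0.2, 0.8, -1.1]
finger_gap: 16.3
time: 37.7
tool_pos: [601.5, -178.4, 74.5]
tcp_rot: [180.0, -0.0, 5.1]
ft_force: [-0.9, 0.7, -0.2]
finger_gap: 15.6
```

```bash
python3 -m creep '{"translation":[[0,0.6,1],[0,0,1],[0,0,0.7],[0,0,0],[0,0,0]],"rotation":[[0,0,0],[0,0,0],[0,0,0],[0,0,0],[0,0,0]],"claw":[12,12,12,12,12]}'
python3 -m creep '{"translation":[[0,0,0.5],[0,0,0.4],[0,0,0]],"rotation":[[0,0,0],[0,0,0],[0,0,0]],"claw":[12,12,12]}'
```

```text
time: 38.2
tool_pos: [601.5, -179.0, 71.6]
tcp_rot: [-180.0, 0.0, 5.1]
ft_force: [-0.3, -0.1, -1.1]
finger_gap: 16.3
time: 38.5
tool_pos: [601.6, -179.1, 70.9]
tcp_rot: [180.0, -0.0, 5.1]
ft_force: [0.0, 0.0, -0.4]
finger_gap: 16.1
```

```bash
python3 -m creep '{"translation":[[0,0,0.3],[0,0,0.3],[0,0,0]],"rotation":[[0,0,0],[0,0,0],[0,0,0]],"claw":[12,12,12]}'
```

```text
time: 38.8
tool_pos: [601.8, -179.2, 70.5]
tcp_rot: [180.0, -0.0, 5.1]
ft_force: [0.0, -0.1, 1.8]
finger_gap: 16.0
```

Seated (contact at 70.5, as expected). Release and look at D.

```bash
python3 -m creep '{"translation":[[0,0,0],[0,0,0],[0,0,0],[0,0,0],[0,0,0],[0,0,0],[0,0,0]],"rotation":[[0,0,0],[0,0,0],[0,0,0],[0,0,0],[0,0,0],[0,0,0],[0,0,0]],"claw":[12,16.5,18,20,24,28,30]}'
python3 -m creep '{"translation":[[0,0,-10],[0,0,-25],[0,0,-40],[0,0,-40],[0,0,-31],[0,0,0],[0,0,0]],"rotation":[[0,0,0],[0,0,0],[0,0,0],[0,0,0],[0,0,0],[0,0,0],[0,0,0]],"claw":[30,30,30,30,30,30,40]}'
python3 -c "
from h import *
d=snapshot('wrist');cv2.imwrite('pics/w17.png',d['frame'][:,:,::-1])
d=snapshot('top');cv2.imwrite('pics/t17.png',d['frame'][:,:,::-1]);np.savez('t17.npz',**d)
plan(589.5,-402.5,210,5.2)"
```

```text
time: 39.5
tool_pos: [601.4, -178.9, 70.0]
tcp_rot: [-180.0, 0.0, 5.1]
ft_force: [-0.0, 0.1, 0.6]
finger_gap: 30.1
time: 40.2
tool_pos: [602.3, -179.3, 218.3]
tcp_rot: [179.9, -0.2, 5.1]
ft_force: [-0.3, 0.7, 0.6]
finger_gap: 40.2
 pos [ 600.9 -178.8  215.2] rpy [-1.7996e+02  8.0000e-02  5.1500e+00] rotvec tool [-0.0007  0.0014 -0.001 ] | shift at target yaw [-31.7 221.8   5.2] dist 224.0 F [-0.4  0.1 -0.2] gap 40.2 t 40.3 q [-21.  12.  82.   0.  86.  64.]
```

View pics/w17.png

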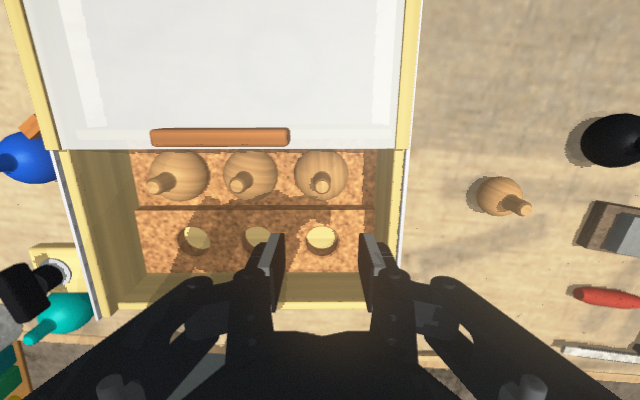

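View pics/t17.png

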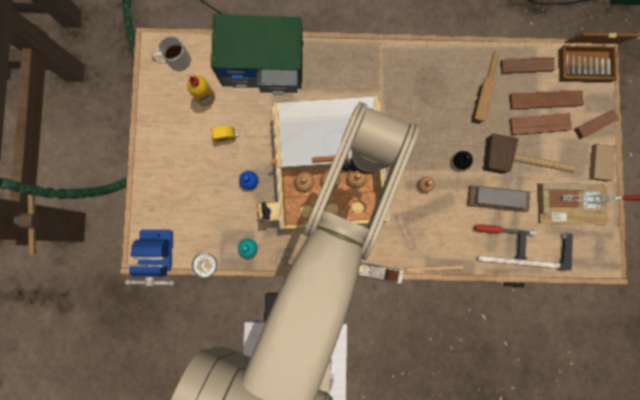

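```bash
python3 -m creep '{"translation":[[-5.5,37,1],[-5.5,37,1],[-5.5,37,1],[-5.5,37,1],[-5.5,37,1],[-5.5,37,0],[0,0,0],[0,0,0],[0,0,0],[0,0,0]],"rotation":[[0,0,0],[0,0,0],[0,0,0],[0,0,0],[0,0,0],[0,0,0],[0,0,0],[0,0,0],[0,0,0],[0,0,0]],"claw":[40,50,50,50,50,50,50,50,50,50]}'
python3 -c "
from h import *
d=snapshot('wrist');cv2.imwrite('pics/w18.png',d['frame'][:,:,::-1])
crop(d,(250,110,390,230),5,'w18c.png')
print(proj(d,(588,-402.7,71)))
plan(588,-402.7,48,5.2)"
```

```text
time: 41.3
tool_pos: [588.8, -401.7, 210.8]
tcp_rot: [-180.0, 0.0, 5.2]
ft_force: [-0.7, -0.1, 0.6]
finger_gap: 49.9
[323.00646972 183.10496985]
 pos [ 588.9 -401.7  211.1] rpy [-1.7998e+02  1.0000e-02  5.2300e+00] rotvec tool [-0.0004  0.0002  0.0005] | shift at target yaw [ -1.    0.9 163.1] dist 163.0 F [-0.4 -1.   0.7] gap 50.3 t 41.4 q [-38.  26.  66.   0.  89.  46.]
```

View pics/w18.png

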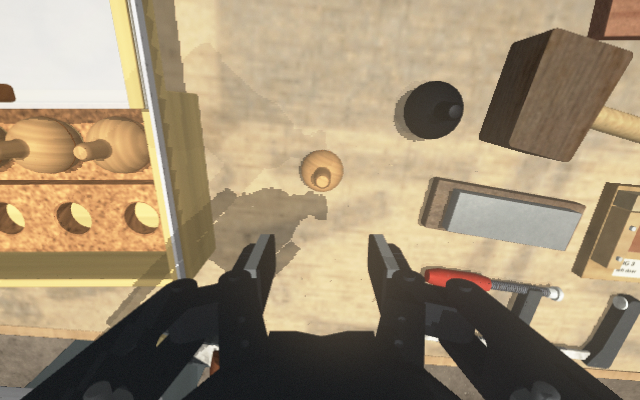

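View pics/w18c.png

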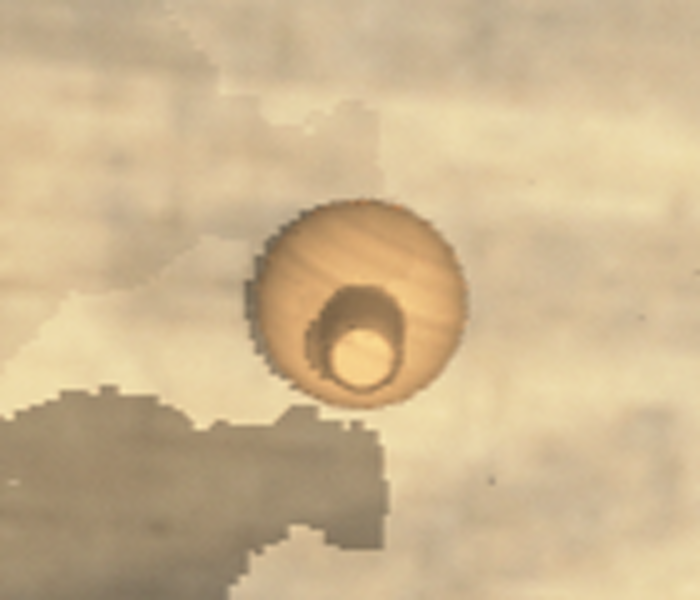

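```bash
python3 -m creep '{"translation":[[0.4,0,40],[0,0,40],[0,0,35],[0,0,25],[0,0,14],[0,0,6],[0,0,1],[0,0,0]],"rotation":[[0,0,0],[0,0,0],[0,0,0],[0,0,0],[0,0,0],[0,0,0],[0,0,0],[0,0,0]],"claw":[50,50,50,50,50,50,40,40]}' 25
python3 -c "
from h import *
d=snapshot('wrist');cv2.imwrite('pics/w19.png',d['frame'][:,:,::-1])
plan(589.3,-402,47,5.2)"
```

```text
time: 42.15
tool_pos: [590.0, -403.6, 52.1]
tcp_rot: [179.9, -0.1, 5.2]
ft_force: [-0.2, 0.2, 0.7]
finger_gap: 39.7
 pos [ 590.1 -403.8   52.4] rpy [ 1.7987e+02 -1.3000e-01  5.1500e+00] rotvec tool [ 0.0022 -0.0023 -0.0008] | shift at target yaw [-0.6 -1.9  5.4] dist 6.0 F [ 0.2 -0.5  0.2] gap 40.0 t 42.2 q [-38.  32.  74.  -0.  74.  46.]
```

View pics/w19.png

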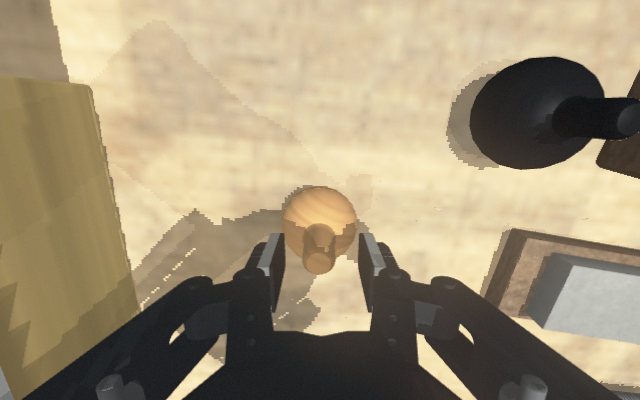

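```bash
python3 -m creep '{"translation":[[0,-1,2],[0,0,1],[0,0,0],[0,0,0],[0,0,0],[0,0,0],[0,0,0],[0,0,0]],"rotation":[[0,0,0],[0,0,0],[0,0,0],[0,0,0],[0,0,0],[0,0,0],[0,0,0],[0,0,0]],"claw":[32,28,24,21,18,12,12,12]}' 25
python3 -m creep '{"translation":[[0,0,-3],[0,0,-5],[0,0,-10],[0,0,-30],[0,0,-40],[0,0,-40],[0,0,-36],[0,0,0],[0,0,0]],"rotation":[[0,0,0],[0,0,0],[0,0,0],[0,0,0],[0,0,0],[0,0,0],[0,0,0],[0,0,0],[0,0,0]],"claw":[12,12,12,12,12,12,12,12,12]}'
python3 -c "
from h import *
plan(512.7,-187.2,212,5.2)"
```

```text
time: 43.0
tool_pos: [588.9, -402.2, 47.3]
tcp_rot: [180.0, -0.0, 5.1]
ft_force: [0.4, -0.9, -0.2]
finger_gap: 16.2
time: 43.9
tool_pos: [589.7, -402.7, 213.9]
tcp_rot: [179.8, -0.2, 5.1]
ft_force: [-1.0, -0.8, -1.1]
finger_gap: 16.1
 pos [ 589.7 -402.7  213.9] rpy [ 1.7984e+02 -1.7000e-01  5.1500e+00] rotvec tool [ 0.0028 -0.003  -0.0009] | shift at target yaw [ -57.1 -221.5    1.9] dist 229.0 F [-1.  -0.8 -1.1] gap 16.1 t 43.9 q [-38.  25.  66.   0.  89.  46.]
```

```bash
python3 -c "
from h import *
d=np.load('w8.npz');d={k:d[k] for k in d}
print(onz(d,(455.9,204.5),29),onz(d,(388.9,204.5),29),onz(d,(462.5,129.25),18))"
python3 -m creep '{"translation":[[-8,-31.6,0],[-8,-31.6,0],[-8,-31.6,0],[-8,-31.6,0],[-8,-31.6,0],[-8,-31.6,0],[-8,-31.6,0],[0,0,0],[0,0,0],[0,0,0]],"rotation":[[0,0,0],[0,0,0],[0,0,0],[0,0,0],[0,0,0],[0,0,0],[0,0,0],[0,0,0],[0,0,0],[0,0,0]],"claw":[12,12,12,12,12,12,12,12,12,12]}'
python3 -m creep '{"translation":[[0,0,0],[0,0,0],[0,0,0]],"rotation":[[0,0,0],[0,0,0],[0,0,0]],"claw":[12,12,12]}'
python3 -c "
from h import *
d=snapshot('wrist');cv2.imwrite('pics/w20.png',d['frame'][:,:,::-1])
plan(512.7,-187.2,80,5.2)"
```

```text
[ 513.55613101 -186.40308772   29.        ] [ 506.03675128 -105.28671404   29.        ] [ 602.02784906 -178.83723495   18.        ]
time: 44.9
tool_pos: [513.1, -187.3, 210.5]
tcp_rot: [-180.0, 0.1, 5.1]
ft_force: [0.9, 0.1, 0.7]
finger_gap: 16.2
time: 45.2
tool_pos: [513.3, -187.3, 211.0]
tcp_rot: [-180.0, 0.0, 5.1]
ft_force: [-0.3, -0.1, -0.5]
finger_gap: 15.7
 pos [ 513.3 -187.2  211.1] rpy [-1.7999e+02  1.0000e-02  5.1100e+00] rotvec tool [-0.0001  0.0003 -0.0016] | shift at target yaw [-6.000e-01 -1.000e-01  1.311e+02] dist 131.0 F [-0.3 -0.1 -0.7] gap 16.0 t 45.2 q [-25.  -0.  95.  -0.  85.  59.]
```

View pics/w20.png

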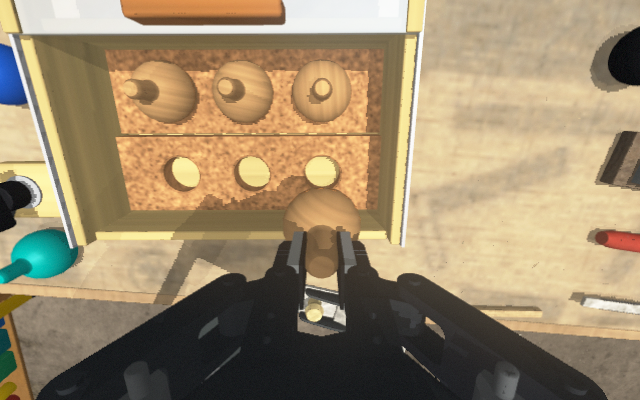

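```bash
python3 -m creep '{"translation":[[0,0,25],[0,0,25],[0,0,25],[0,0,22],[0,0,15],[0,0,11],[0,0,7],[0,0,2],[0,0,0],[0,0,0]],"rotation":[[0,0,0],[0,0,0],[0,0,0],[0,0,0],[0,0,0],[0,0,0],[0,0,0],[0,0,0],[0,0,0],[0,0,0]],"claw":[12,12,12,12,12,12,12,12,12,12]}'
python3 -m creep '{"translation":[[0,0,2],[0,0,1],[0,0,0],[0,0,0]],"rotation":[[0,0,0],[0,0,0],[0,0,0],[0,0,0]],"claw":[12,12,12,12]}'
```

```text
time: 46.25
tool_pos: [513.9, -187.1, 80.2]
tcp_rot: [180.0, -0.1, 5.1]
ft_force: [-0.3, 1.3, -0.9]
finger_gap: 16.0
time: 46.65
tool_pos: [513.3, -186.8, 76.3]
tcp_rot: [180.0, -0.0, 5.1]
ft_force: [0.1, 0.1, -0.4]
finger_gap: 16.1
```

```bash
python3 -m creep '{"translation":[[-0.3,0.2,1],[0,0,1],[0,0,1],[0,0,1],[0,0,0.5],[0,0,0],[0,0,0]],"rotation":[[0,0,0],[0,0,0],[0,0,0],[0,0,0],[0,0,0],[0,0,0],[0,0,0]],"claw":[12,12,12,12,12,12,12]}'
python3 -m creep '{"translation":[[0,0,0.5],[0,0,0.4],[0,0,0]],"rotation":[[0,0,0],[0,0,0],[0,0,0]],"claw":[12,12,12]}'
```

```text
time: 47.35
tool_pos: [513.0, -187.1, 71.8]
tcp_rot: [180.0, -0.0, 5.1]
ft_force: [-0.7, 0.2, 1.2]
finger_gap: 16.0
time: 47.65
tool_pos: [513.2, -187.2, 71.5]
tcp_rot: [180.0, -0.0, 5.1]
ft_force: [-2.1, -0.3, 5.8]
finger_gap: 15.7
```

```bash
python3 -c "
from h import *
plan(513,-187,70)"
```

```text
pos [ 513.2 -187.2   71.5] rpy [ 1.7997e+02 -3.0000e-02  5.1400e+00] rotvec tool [ 0.0005 -0.0005 -0.    ] | shift at target yaw [-0.2 -0.3  1.5] dist 2.0 F [-2.1 -0.3  5.8] gap 15.7 t 47.6 q [-25.   7. 103.  -0.  70.  59.]
```

```bash
python3 -m creep '{"translation":[[0,0,-0.5],[-0.6,0,0],[-0.6,0,0],[0,0,0]],"rotation":[[0,0,0],[0,0,0],[0,0,0],[0,0,0]],"claw":[12,12,12,12]}'
python3 -m creep '{"translation":[[0,0,0.4],[0,0,0.3],[0,0,0]],"rotation":[[0,0,0],[0,0,0],[0,0,0]],"claw":[12,12,12]}'
```

```text
time: 48.05
tool_pos: [511.8, -187.1, 71.1]
tcp_rot: [-180.0, -0.0, 5.1]
ft_force: [-0.2, -0.5, -0.0]
finger_gap: 16.1
time: 48.35
tool_pos: [511.9, -187.2, 70.8]
tcp_rot: [180.0, -0.0, 5.1]
ft_force: [-0.4, -0.6, 3.2]
finger_gap: 16.2
```

```bash
python3 -m creep '{"translation":[[0,0,0],[0,0,0],[0,0,0],[0,0,0],[0,0,0],[0,0,0],[0,0,0]],"rotation":[[0,0,0],[0,0,0],[0,0,0],[0,0,0],[0,0,0],[0,0,0],[0,0,0]],"claw":[12,16.5,18,20,24,28,30]}'
python3 -m creep '{"translation":[[0,0,-10],[0,0,-25],[0,0,-40],[0,0,-40],[0,0,-31],[0,0,0],[0,0,0]],"rotation":[[0,0,0],[0,0,0],[0,0,0],[0,0,0],[0,0,0],[0,0,0],[0,0,0]],"claw":[30,30,30,30,30,30,40]}'
python3 -m creep '{"translation":[[-20,-30,-20],[-20,-30,-20],[-20,-30,-20],[-20,-40,0],[0,-40,0],[0,-40,0],[0,-40,0],[0,0,0],[0,0,0]],"rotation":[[0,0,0],[0,0,0],[0,0,0],[0,0,0],[0,0,0],[0,0,0],[0,0,0],[0,0,0],[0,0,0]],"claw":[40,40,40,40,40,40,40,40,40]}'
python3 -c "
from h import *
d=snapshot('wrist');cv2.imwrite('pics/w21.png',d['frame'][:,:,::-1])
d=snapshot('side');crop(d,(270,160,430,290),5,'s21.png');cv2.imwrite('pics/s21f.png',d['frame'][:,:,::-1])
d=snapshot('top');cv2.imwrite('pics/t21.png',d['frame'][:,:,::-1]);np.savez('t21.npz',**d);crop(d,(250,90,410,240),5,'t21c.png')
plan(645.5,-93.5,215,95.2)"
```

```text
time: 49.05
tool_pos: [511.7, -187.0, 70.5]
tcp_rot: [-180.0, 0.0, 5.1]
ft_force: [0.2, -0.0, 0.5]
finger_gap: 30.0
time: 49.75
tool_pos: [512.4, -187.4, 218.2]
tcp_rot: [179.9, -0.1, 5.1]
ft_force: [-0.7, -0.3, -0.1]
finger_gap: 39.7
time: 50.65
tool_pos: [408.9, 55.4, 275.3]
tcp_rot: [180.0, 0.1, 5.3]
ft_force: [0.5, -0.3, 0.4]
finger_gap: 40.0
 pos [409.5  53.8 275.9] rpy [1.7999e+02 8.0000e-02 5.0700e+00] rotvec tool [-9.000e-04  1.300e-03 -1.573e+00] | shift at target yaw [-168.1  221.6   60.9] dist 285.0 F [ 0.5 -1.  -0.3] gap 39.8 t 50.8 q [  0. -23. 109.  -0.  95.  85.]
```

View pics/w21.png

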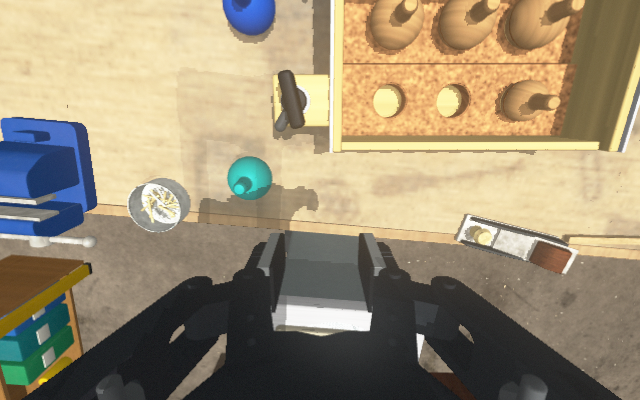

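View pics/s21.png

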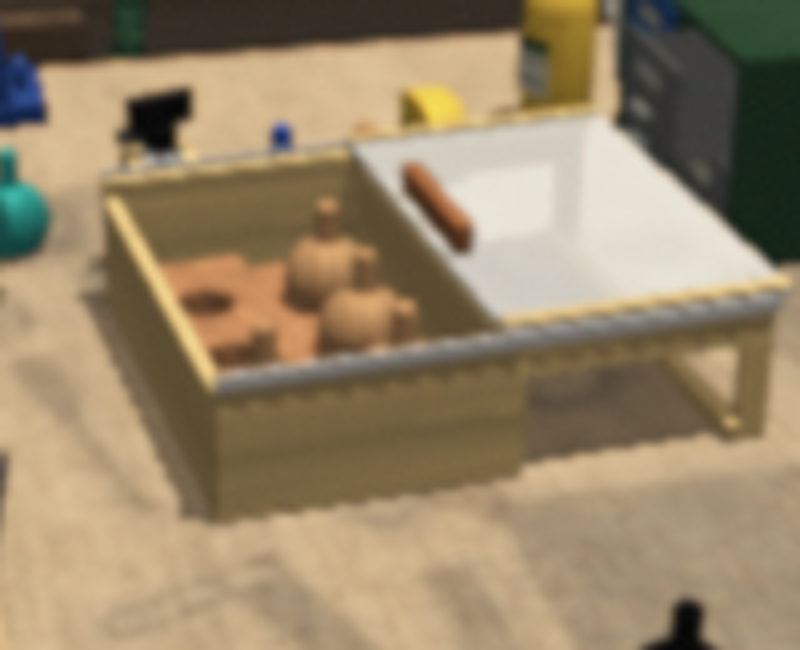

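View pics/t21.png

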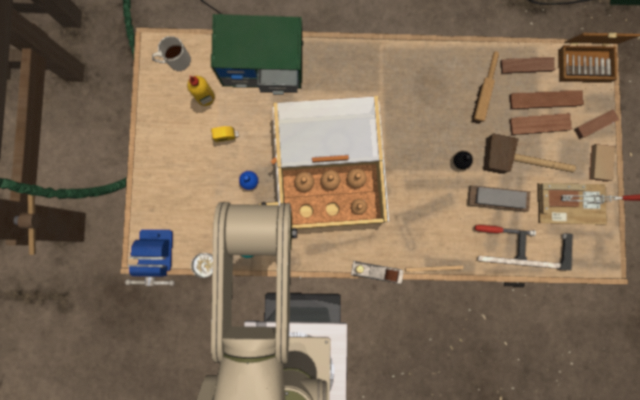

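View pics/s21f.png

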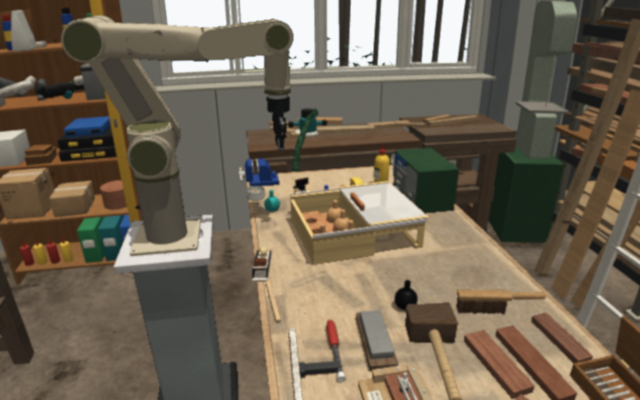

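```bash
python3 -m creep '{"translation":[[0,0,0],[0,0,0],[0,0,0],[0,0,0],[0,0,0],[0,0,0],[0,0,0],[0,0,0],[0,0,0],[0,0,0]],"rotation":[[0,0,-0.149],[0,0,-0.149],[0,0,-0.149],[0,0,-0.149],[0,0,-0.149],[0,0,-0.149],[0,0,-0.149],[0,0,-0.149],[0,0,-0.149],[0,0,-0.149]],"claw":[40,40,40,40,40,40,40,40,40,40]}'
python3 -m creep '{"translation":[[0,0,0],[-24,31,8],[-24,31,8],[-24,31,8],[-24,31,8],[-24,31,8],[-24,31,8],[-24,35,8],[0,0,0],[0,0,0]],"rotation":[[0,0,-0.083],[0,0,0],[0,0,0],[0,0,0],[0,0,0],[0,0,0],[0,0,0],[0,0,0],[0,0,0],[0,0,0]],"claw":[40,40,40,40,40,40,40,40,40,40]}'
python3 -m creep '{"translation":[[0,0,0],[0,0,0],[0,0,0]],"rotation":[[0,0,0],[0,0,0],[0,0,0]],"claw":[40,40,40]}'
python3 -c "
from h import *
d=snapshot('wrist');cv2.imwrite('pics/w22.png',d['frame'][:,:,::-1])
plan(645.5,-93.5,114,95.3)
print(proj(d,(645.5,-93.5,131)))"
```

```text
time: 51.8
tool_pos: [409.8, 53.4, 276.2]
tcp_rot: [-180.0, 0.0, 90.7]
ft_force: [-0.4, -0.3, -1.1]
finger_gap: 40.0
time: 52.8
tool_pos: [644.5, -94.3, 218.0]
tcp_rot: [-179.8, -0.1, 95.1]
ft_force: [0.4, 0.5, -0.5]
finger_gap: 40.1
time: 53.1
tool_pos: [645.1, -92.0, 222.4]
tcp_rot: [179.9, 0.0, 95.3]
ft_force: [-0.1, 0.0, 0.9]
finger_gap: 39.7
 pos [645.1 -91.9 222.1] rpy [1.7988e+02 4.0000e-02 9.5300e+01] rotvec tool [ 0.0021  0.0007 -0.    ] | shift at target yaw [ -1.6   0.3 108.1] dist 108.0 F [-0.9 -0.1 -0.8] gap 40.0 t 53.1 q [-13.  16.  77.  -0.  87. -18.]
[321.86871502 199.39293487]
```

View pics/w22.png

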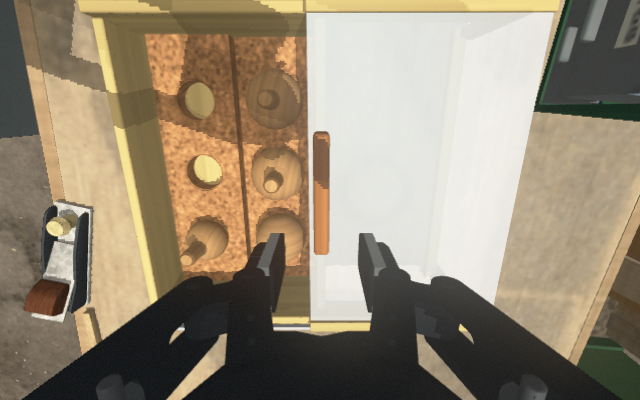

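```bash
python3 -m creep '{"translation":[[-1,0,40],[0,0,30],[0,0,22],[0,0,12],[0,0,3],[0,0,0],[0,0,0],[0,0,0],[0,0,0],[0,0,0]],"rotation":[[0,0,0],[0,0,0],[0,0,0],[0,0,0],[0,0,0],[0,0,0],[0,0,0],[0,0,0],[0,0,0],[0,0,0]],"claw":[40,40,40,40,40,40,30,20,8,8]}' 40
python3 -m creep '{"translation":[[0,0,0],[0,-6,-1],[0,-12,0],[0,-20,0],[0,-20,0],[0,-20,0],[0,-20,0],[0,-20,0],[0,-20,0],[0,-20,0]],"rotation":[[0,0,0],[0,0,0],[0,0,0],[0,0,0],[0,0,0],[0,0,0],[0,0,0],[0,0,0],[0,0,0],[0,0,0]],"claw":[8,8,8,8,8,8,8,8,8,8]}'
python3 -c "
from h import *
plan(464.7,-110.5,114)"
```

```text
time: 54.15
tool_pos: [645.6, -93.6, 115.4]
tcp_rot: [179.9, 0.0, 95.3]
ft_force: [-4.4, 0.1, 6.6]
finger_gap: 13.1
time: 55.15
tool_pos: [487.9, -108.1, 115.4]
tcp_rot: [179.9, 0.1, 95.3]
ft_force: [3.3, -1.1, 0.3]
finger_gap: 12.7
 pos [ 487.9 -108.1  115.4] rpy [1.7986e+02 6.0000e-02 9.5270e+01] rotvec tool [0.0024 0.0011 0.    ] | shift at target yaw [ -0.2 -23.3   1.4] dist 23.0 F [ 3.3 -1.1  0.3] gap 12.7 t 55.1 q [-18.  -3. 109.  -0.  74. -24.]
```

```bash
python3 -m creep '{"translation":[[0,-12,0],[0,-8,0],[0,-2,0],[0,0,0],[0,0,0]],"rotation":[[0,0,0],[0,0,0],[0,0,0],[0,0,0],[0,0,0]],"claw":[8,8,8,8,8]}'
python3 -m creep '{"translation":[[0,-1,0],[0,-1,0],[0,0,0]],"rotation":[[0,0,0],[0,0,0],[0,0,0]],"claw":[8,8,8]}'
```

```text
time: 55.65
tool_pos: [466.7, -110.1, 115.3]
tcp_rot: [180.0, 0.0, 95.3]
ft_force: [-1.6, -2.2, 6.1]
finger_gap: 12.8
time: 55.95
tool_pos: [465.0, -110.3, 115.3]
tcp_rot: [179.9, 0.0, 95.3]
ft_force: [0.7, -3.3, 5.7]
finger_gap: 12.7
```

```bash
python3 -m creep '{"translation":[[0,-1,0],[0,-1,0],[0,-1,0],[0,0,0]],"rotation":[[0,0,0],[0,0,0],[0,0,0],[0,0,0]],"claw":[8,8,8,8]}'
```

```text
time: 56.35
tool_pos: [464.2, -110.4, 115.4]
tcp_rot: [179.6, 0.1, 95.3]
ft_force: [15.6, -2.1, -4.2]
finger_gap: 13.1
```

```bash
python3 -m creep '{"translation":[[0,1.5,0],[0,0,0],[0,0,0],[0,0,0],[0,0,0],[0,0,-20],[0,0,-40],[0,0,-40],[0,0,0],[0,0,0]],"rotation":[[0,0,0],[0,0,0],[0,0,0],[0,0,0],[0,0,0],[0,0,0],[0,0,0],[0,0,0],[0,0,0],[0,0,0]],"claw":[8,16,24,34,40,40,40,40,40,40]}'
python3 -c "
from h import *
d=snapshot('wrist');cv2.imwrite('pics/w23.png',d['frame'][:,:,::-1])
d=snapshot('side');crop(d,(270,160,430,290),5,'s23.png')
plan(485.6,90.5,220,18.4)
plan(485.6,90.5,220)"
```

```text
time: 57.35
tool_pos: [463.1, -110.3, 215.6]
tcp_rot: [179.9, 0.1, 95.3]
ft_force: [-1.1, -0.7, -0.5]
finger_gap: 39.7
 pos [ 461.8 -109.9  213.3] rpy [-1.7989e+02 -5.0000e-02  9.5270e+01] rotvec tool [-2.2000e-03  5.0000e-04  1.3416e+00] | shift at target yaw [  85.8 -182.6   -6.7] dist 202.0 F [ 0.6  0.2 -0.3] gap 40.0 t 57.5 q [-20. -12. 106.   0.  86. -25.]
 pos [ 461.8 -109.9  213.3] rpy [-1.7989e+02 -5.0000e-02  9.5270e+01] rotvec tool [-0.0019 -0.0009  0.    ] | shift at target yaw [197.3  42.1  -6.7] dist 202.0 F [ 0.6  0.2 -0.3] gap 40.0 t 57.5 q [-20. -12. 106.   0.  86. -25.]
```

View pics/w23.png

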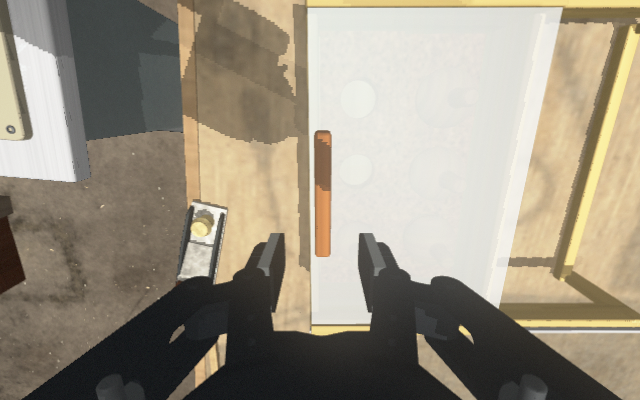

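View pics/s23.png

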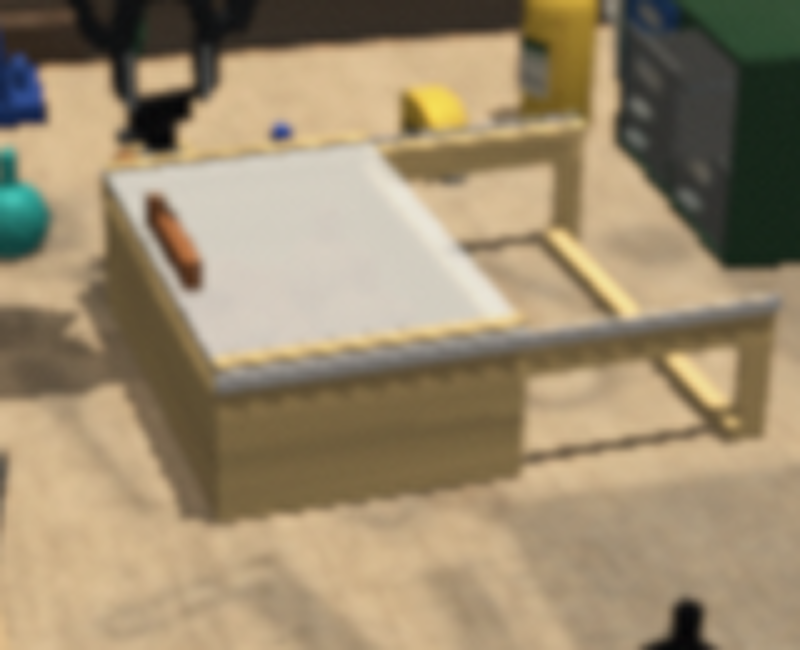

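```bash
python3 -m creep '{"translation":[[0,0,0],[0,0,0],[0,0,0],[0,0,0],[0,0,0],[0,0,0],[0,0,0],[0,0,0],[0,0,0],[0,0,0]],"rotation":[[0,0,0.149],[0,0,0.149],[0,0,0.149],[0,0,0.149],[0,0,0.149],[0,0,0.149],[0,0,0.149],[0,0,0.149],[0,0,0.149],[0,0,0]],"claw":[40,40,40,40,40,40,40,40,40,40]}'
python3 -m creep '{"translation":[[14.3,-30.4,-1],[14.3,-30.4,-1],[14.3,-30.4,-1],[14.3,-30.4,-1],[14.3,-30.4,-1],[14.3,-30.4,-1],[0,0,0],[0,0,0],[0,0,0],[0,0,0]],"rotation":[[0,0,0],[0,0,0],[0,0,0],[0,0,0],[0,0,0],[0,0,0],[0,0,0],[0,0,0],[0,0,0],[0,0,0]],"claw":[40,40,40,40,40,40,40,40,40,40]}'
python3 -c "
from h import *
d=snapshot('wrist');cv2.imwrite('pics/w24.png',d['frame'][:,:,::-1])
plan(485.6,90.5,122,18.4)
print(proj(d,(485.6,90.5,143)))"
```

```text
time: 58.45
tool_pos: [461.5, -109.7, 212.7]
tcp_rot: [-179.9, 0.2, 18.3]
ft_force: [0.7, 0.8, -0.5]
finger_gap: 40.4
time: 59.45
tool_pos: [486.1, 89.0, 220.2]
tcp_rot: [180.0, 0.0, 18.4]
ft_force: [0.9, 0.3, -0.2]
finger_gap: 40.2
 pos [486.2  89.1 220.4] rpy [1.80e+02 2.00e-02 1.84e+01] rotvec tool [0.0001 0.0004 0.    ] | shift at target yaw [-0.1 -1.5 98.4] dist 98.0 F [-0.2 -0.3 -0.5] gap 40.1 t 59.5 q [  4.  -9. 103.  -0.  86.  76.]
[320.2021991  201.82278489]
```

View pics/w24.png

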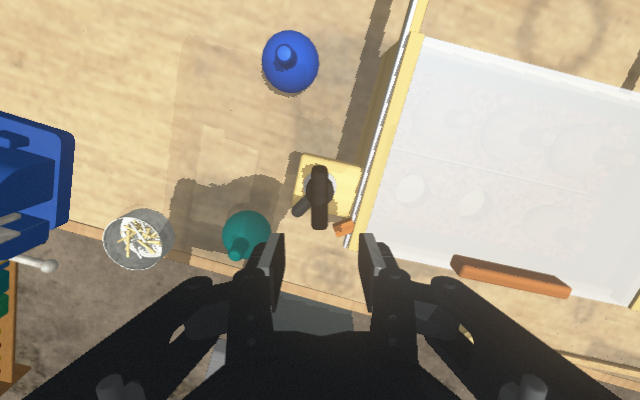

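```bash
python3 -m creep '{"translation":[[0,-1,35],[0,0,30],[0,0,20],[0,0,10],[0,0,2.5],[0,0,0],[0,0,0],[0,0,0],[0,0,0],[0,0,0]],"rotation":[[0,0,0],[0,0,0],[0,0,0],[0,0,0],[0,0,0],[0,0,0],[0,0,0],[0,0,0],[0,0,0],[0,0,0]],"claw":[40,40,40,40,40,40,30,20,8,8]}' 40
python3 -m creep '{"translation":[[0,0,0],[0,0,0],[0,0,0],[0,0,0]],"rotation":[[0,0,0],[0,0,-0.06],[0,0,-0.1],[0,0,-0.12]],"claw":[8,8,8,8]}'
```

```text
time: 60.5
tool_pos: [486.8, 91.1, 124.4]
tcp_rot: [180.0, -0.1, 18.4]
ft_force: [-1.4, 0.5, 6.2]
finger_gap: 13.0
time: 60.9
tool_pos: [486.6, 91.3, 124.4]
tcp_rot: [180.0, -0.1, 34.7]
ft_force: [-0.7, 0.6, 7.3]
finger_gap: 12.7
```

```bash
python3 -m creep '{"translation":[[0,0,0],[0,0,0],[0,0,0],[0,0,0],[0,0,0],[0,0,0],[0,0,0],[0,0,0],[0,0,0],[0,0,0]],"rotation":[[0,0,-0.12],[0,0,-0.12],[0,0,-0.12],[0,0,-0.12],[0,0,-0.12],[0,0,-0.12],[0,0,-0.12],[0,0,-0.12],[0,0,-0.05],[0,0,0]],"claw":[8,8,8,8,8,8,8,8,8,8]}'
python3 -c "
from h import *
print(sense()['wrist_torque'],sense()['ft_force'])"
python3 -m creep '{"translation":[[0,0,0],[0,0,0],[0,0,0]],"rotation":[[0,0,-0.03],[0,0,0],[0,0,0]],"claw":[8,8,8]}'
python3 -c "
from h import *
print(sense()['wrist_torque'],sense()['ft_force'])"
```

```text
time: 61.9
tool_pos: [485.8, 91.8, 124.3]
tcp_rot: [-180.0, -0.1, 92.5]
ft_force: [-5.9, 2.2, 10.4]
finger_gap: 12.9
[0.52918912 1.15999541 0.09237511] [-5.87828291  2.2289153  10.36027088]
time: 62.2
tool_pos: [485.8, 91.8, 124.3]
tcp_rot: [-180.0, -0.1, 94.1]
ft_force: [-6.4, 3.5, 10.8]
finger_gap: 12.8
[0.45073308 1.19478022 0.04808137] [-6.40977631  3.53752125 10.78373371]
```

```bash
python3 -m creep '{"translation":[[0,0,0],[0,0,0],[0,0,0]],"rotation":[[0,0,-0.03],[0,0,0],[0,0,0]],"claw":[8,8,8]}'
python3 -c "
from h import *
print(sense()['wrist_torque'],sense()['tcp_rot'])"
python3 -m creep '{"translation":[[0,0,0],[0,0,0],[0,0,0]],"rotation":[[0,0,-0.02],[0,0,0],[0,0,0]],"claw":[8,8,8]}'
python3 -c "
from h import *
print(sense()['wrist_torque'],sense()['tcp_rot'])"
```

```text
time: 62.5
tool_pos: [485.8, 91.7, 124.4]
tcp_rot: [180.0, -0.1, 95.8]
ft_force: [-5.7, 2.2, 11.1]
finger_gap: 13.0
[ 0.45884613  1.22324118 -0.15635313] [ 1.79998519e+02 -6.79326612e-02  9.58004958e+01]
time: 62.8
tool_pos: [485.8, 91.7, 124.3]
tcp_rot: [-180.0, -0.1, 96.9]
ft_force: [-6.5, 2.7, 9.7]
finger_gap: 13.0
[ 0.46762113  1.20306094 -0.59824847] [-1.79998378e+02 -7.39661185e-02  9.69112781e+01]
```

```bash
python3 -m creep '{"translation":[[0,0,0],[0,0,0],[0,0,0],[0,0,0],[0,0,0],[0,0,-20],[0,0,-40],[0,0,-40],[0,0,0],[0,0,0]],"rotation":[[0,0,0.02],[0,0,0],[0,0,0],[0,0,0],[0,0,0],[0,0,0],[0,0,0],[0,0,0],[0,0,0],[0,0,0]],"claw":[8,16,24,34,40,40,40,40,40,40]}'
python3 -m creep '{"translation":[[10,-20,-10],[30,-20,-10],[30,-20,-10],[30,0,-10],[30,0,-10],[30,0,0],[30,0,0],[30,0,0],[0,0,0],[0,0,0]],"rotation":[[0,0,0],[0,0,0],[0,0,0],[0,0,0],[0,0,0],[0,0,0],[0,0,0],[0,0,0],[0,0,0],[0,0,0]],"claw":[40,40,40,40,40,40,40,40,40,40]}'
python3 -c "
from h import *
d=snapshot('wrist');cv2.imwrite('pics/w25.png',d['frame'][:,:,::-1])
d=snapshot('top');cv2.imwrite('pics/t25.png',d['frame'][:,:,::-1]);np.savez('t25.npz',**d);crop(d,(240,90,400,240),5,'t25c.png')
d=snapshot('side');crop(d,(240,160,440,310),4,'s25.png')
plan(0,0,0)"
```

```text
time: 63.8
tool_pos: [486.9, 91.0, 224.4]
tcp_rot: [179.8, 0.0, 95.8]
ft_force: [-0.5, -0.4, -0.4]
finger_gap: 40.2
time: 64.8
tool_pos: [403.2, 303.8, 271.1]
tcp_rot: [-179.8, 0.1, 95.9]
ft_force: [0.2, 0.5, 0.1]
finger_gap: 40.2
 pos [404.  302.9 272.3] rpy [-1.7994e+02  5.0000e-02  9.5740e+01] rotvec tool [-0.0011  0.0008 -0.    ] | shift at target yaw [-261.  -432.3  272.3] dist 574.0 F [-0.3 -0.6 -0.2] gap 39.7 t 65.0 q [31. -8. 97. -0. 92. 25.]
```

View pics/w25.png

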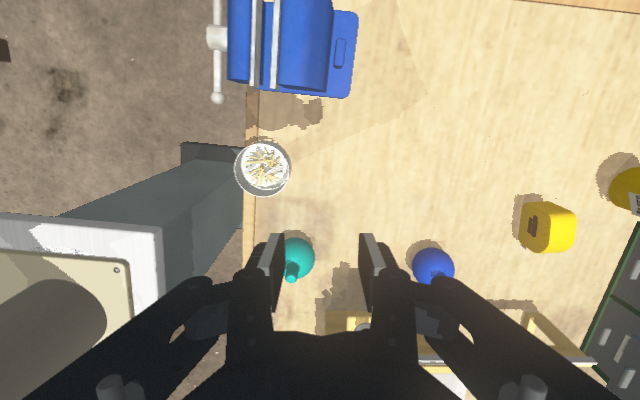

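View pics/t25.png

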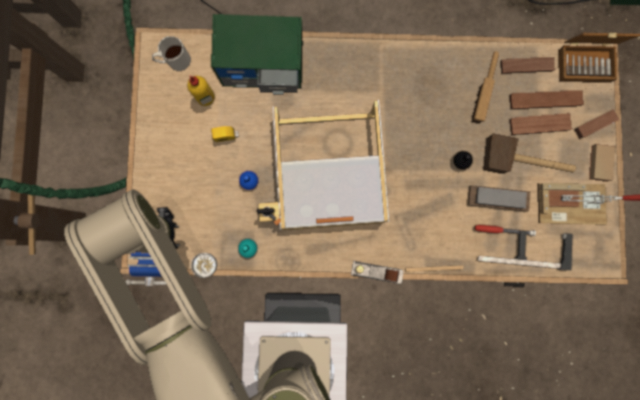

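View pics/t25c.png

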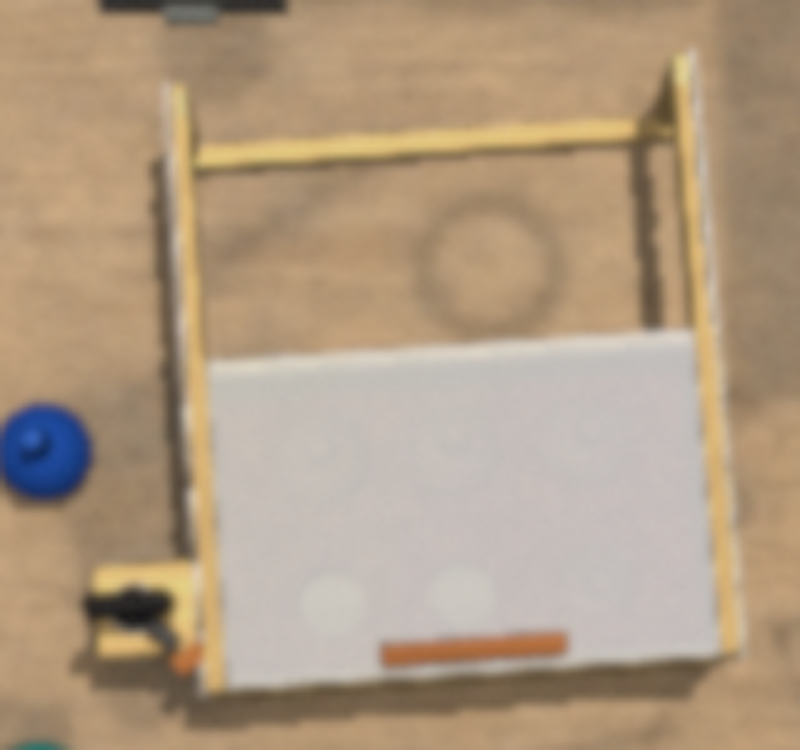

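View pics/s25.png

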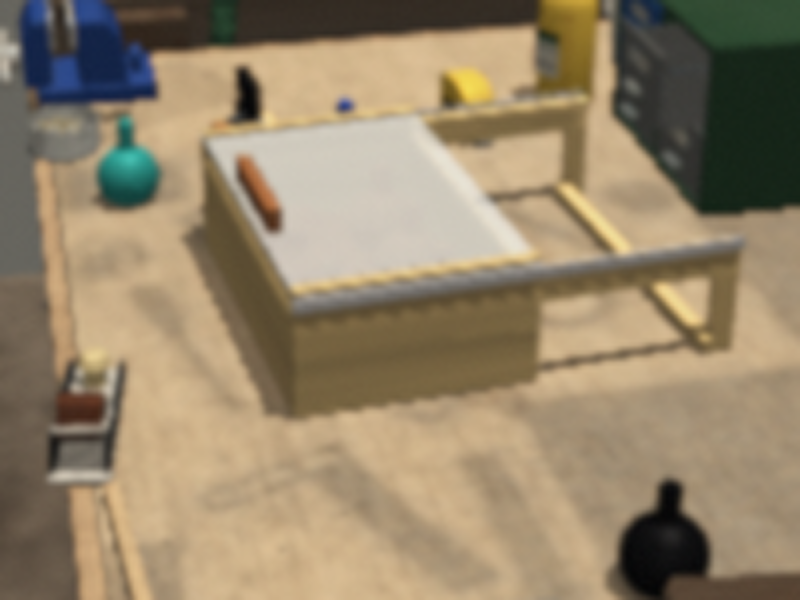

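```bash
python3 -m creep '{"translation":[[0,0,0],[0,0,0],[0,0,0]],"rotation":[[0,0,0],[0,0,0],[0,0,0]],"claw":[40,40,40]}'
python3 -c "
from bench import *
print(hand_in())"
```

```text
time: 65.25
tool_pos: [404.3, 303.4, 273.2]
tcp_rot: [180.0, -0.0, 95.7]
ft_force: [-0.1, -0.8, -0.4]
finger_gap: 40.2
the job is handed in; nothing more can be done
None
```

I handed the job in at 65 s of the 210 s allowed. I freed the clamp and slid the cover open to its stop. Four ornaments stood on the bench, three large and one small. I set the large ones in the three low dimples and the small one in the right high dimple. I then slid the cover shut to its stop and turned the knob back to its locked stop.

**Seating:** The force readings while setting them down peaked at about 6.5 N. The small one first touched off-centre, about 1 to 2 mm too high, so I shifted it about 1 mm before letting go. Pictures taken before closing show all four upright in their dimples and no wooden ornaments left on the bench.

**Final pictures:** The cover, pull bar and knob look as they did at the start. The blue, teal and black look-alikes, the plane, the tin and the tape measure look undisturbed. The arm was clear of everything.

**Checks that disagreed or were incomplete:**
- The top and wrist cameras differed by 2 to 5 mm on the ornament positions; I went by the wrist view straight above each grasp.
- With the cover shut, the ornaments show only faintly through the pane.
- I saw no ornament get knocked aside.

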